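# Change the strap samples on a lever-arch rack

### The job

Lift the lever of the lever-arch rack until its keeper bail springs open, take both red strap sample hangers off the rail and stand them upright on the floor of the blue tray, and hang every white hanger from the bench astride the rail, fully down. Then, with all of them in place, press the lever down again until it stays shut with the bail over the hangers. Leave the two watches and the eye loupe where they are.

Things in the scene. Friction and masses are not known exactly. Their poses are not given: they have to be found in the camera images.
- rack: Grey lever-arch rack fixed to the bench, base plate 150 x 335 x 12 mm. Origin on the bench surface below the middle of the rail; x points away from the robot across the rail, y along the rail, z up. A hanger hung on its rail has the rail in its channel and its origin 25 mm above the rack's origin.
- rail_mid (a point): Middle of the rail's top, 85 mm above the bench. The rail is a flat aluminium bar along the rack's y, 20 mm wide (x), 14 mm high, free for hangers over 112 mm to either side of here (posts beyond).
- bail_rod (a point): Middle of the keeper bail's rod, a wire 8 mm thick along the whole rail. Bail shut: 20 mm beyond the rail's middle, 103 mm above the bench, just over the far half of the bridges (fins in front of it), so no hanger can be lifted off. Bail open: about 123 mm beyond the rail, 108 mm high. It turns with the lever by the same angle.
- lever (a joint): Lever at the rack's -y end, rad: 0 = lying down toward the robot, bail shut; 1.2 = lifted fully up and back, bail open. Turns about the rack's y axis through lever_hinge (tip rises). A toggle spring with dead point near 0.6 drives it to the nearer stop and holds it there; about 5 N at the handle moves it off.
- lever_grip (a point): Grip point on the lever's black handle bar, a round rod 12 mm thick, 75 mm long, parallel to the rack's y; 20 mm from the bar's free end, 82 mm from the hinge axis. The lever arm is 45 mm to its +y side, nothing else near. Lever down: about 58 mm above the bench, lever up: about 122 mm.
- lever_hinge (a point): Point on the lever's hinge axis (parallel to the rack's y), 42 mm above the bench, in the plane of the lever arm; 45 mm to the +y side of lever_grip.
- new_1: New hanger, white with blue swatches; inverted U with weighted steel feet, 120 g. Origin: centre between the feet; x from leg to leg, y along the channel, z up. Channel 28 mm wide (x), 60 deep, widening toward the feet (feet 48 mm outside). Bridge 60 x 50 x 8 mm, underside at z = 60. Grip fin on top: 10 mm thick (x), 30 long (y), z = 68 to 106 mm. Starts upright on the bench, or absent.
- new_2: New hanger, white with brown swatches; inverted U with weighted steel feet, 120 g. Origin: centre between the feet; x from leg to leg, y along the channel, z up. Channel 28 mm wide (x), 60 deep, widening toward the feet (feet 48 mm outside). Bridge 60 x 50 x 8 mm, underside at z = 60. Grip fin on top: 10 mm thick (x), 30 long (y), z = 68 to 106 mm. Starts upright on the bench, or absent.
- new_3: New hanger, white with green swatches; inverted U with weighted steel feet, 120 g. Origin: centre between the feet; x from leg to leg, y along the channel, z up. Channel 28 mm wide (x), 60 deep, widening toward the feet (feet 48 mm outside). Bridge 60 x 50 x 8 mm, underside at z = 60. Grip fin on top: 10 mm thick (x), 30 long (y), z = 68 to 106 mm. Starts upright on the bench, or absent.
- old_1: Withdrawn hanger, red; inverted U with weighted steel feet, 120 g. Origin: centre between the feet; x from leg to leg, y along the channel, z up. Channel 28 mm wide (x), 60 deep, widening toward the feet (feet 48 mm outside). Bridge 60 x 50 x 8 mm, underside at z = 60. Grip fin on top: 10 mm thick (x), 30 long (y), z = 68 to 106 mm. Starts on the rail.
- old_2: Withdrawn hanger, red; inverted U with weighted steel feet, 120 g. Origin: centre between the feet; x from leg to leg, y along the channel, z up. Channel 28 mm wide (x), 60 deep, widening toward the feet (feet 48 mm outside). Bridge 60 x 50 x 8 mm, underside at z = 60. Grip fin on top: 10 mm thick (x), 30 long (y), z = 68 to 106 mm. Starts on the rail.
- new_1_seat (a point): Centre of the underside of the bridge of new_1, 60 mm above its origin; rests on the rail's top when hung.
- new_2_seat (a point): Centre of the underside of the bridge of new_2, 60 mm above its origin; rests on the rail's top when hung.
- new_3_seat (a point): Centre of the underside of the bridge of new_3, 60 mm above its origin; rests on the rail's top when hung.
- old_1_seat (a point): Centre of the underside of the bridge of old_1, 60 mm above its origin; rests on the rail's top when hung.
- old_2_seat (a point): Centre of the underside of the bridge of old_2, 60 mm above its origin; rests on the rail's top when hung.
- tray: Shallow open blue plastic tray, fixed, 170 x 110 x 30 mm (x, y, z), walls and floor 5 mm thick; empty at the start. Origin: centre of its underside. Inner floor 160 x 100 mm, 5 mm above the bench.
- white_watch: Watch with white dial and black band on the bench, 79 x 42 x 32 mm, origin at the centre of its underside; to be left alone.
- blue_watch: Steel watch with blue dial on the bench, 82 x 42 x 32 mm, origin at the centre of its underside; to be left alone.
- eye_loupe: Black eye loupe on the bench, 36 mm across, 32 mm tall, origin at the centre of its underside; to be left alone.
Mind the look-alikes: they are no part of the job. What is shaped like the new_1 but yellow is not meant.

How it is judged:
By the outcome, as a careful person would: the job done as asked, in the order asked, and still so for the second after the job is handed in, with the robot touching nothing.
Of new_1, new_2, new_3 only 2 to 3 are there at a start; the rules pass over those that are not, and their reading is None.
At some moment in a run one of new_1, new_2, new_3 may be knocked a few centimetres aside while the robot is not near it.
It also fails if it takes over 208 s, if anything falls off the work surface, if the arm or the gripper's body presses on something with over 40 N, if the wrist force passes 120 N, or if a joint passes its speed limit or range.

### The arm

A 6-joint arm with a two-finger parallel gripper is mounted at the origin on a cart in front of the work surface, level with it; the furniture and walls round the work are solid. World frame = base frame: x ahead of the robot, y to its left, z up, the work surface at z = 0. Lengths are in m, angles in rad, forces in N, time in s.
With the tool pointing down it reaches from about 0.225 to 0.875 m from the base axis. Payload 3.4 kg.
Tool frame: the origin (TCP) lies at the very end of the fingers, on their centre line; the grasp point (between the pads) lies 19 mm behind it; z points along the fingers, y is the line along which they close (so a half turn about z gives the same grasp; the last joint's range is limited). The gripper opens to 85 mm and grips with 20 to 120 N. Pads are 22 mm wide; open, the fingers measure 114 mm over their backs; the gripper's body (76 mm by 85 mm) begins 54 mm behind the grasp point. The pads swing forward as they close: fully open they stand 13 mm farther back than shut.
Start: joints at [-1.278, 0.276, 1.505, -0, 1.361, -0.121], TCP at [0.231, -0.527, 0.231] pointing down, gripper open.
Joint ranges: [-2.89, 2.89], [-0.75, 2.08], [0.22, 2.7], [-1.18, 4.32], [0.11, 2.71], [-2.7, 2.7]. Speed limits (rad/s): [2.57, 2.57, 3.14, 3.14, 3.14, 3.14].

### API

Orientations are given as a unit quaternion [w, x, y, z].
In Python, from rig import manip gives the robot as it stands. The module is installed in compiled form; this text tells all that it offers.
- The arm moves only by the tool play_rows, never from a script. Its argument "motion" is a list of rows, each a list of 5 numbers: the shift along the tool's x, y, z in units of 40 mm (1.0 is 40 mm), then the turn about the tool's z in units of 10 degrees (1.0 is 10 degrees), then the finger opening in mm, from 0 to 85.4. A call has 1 to 5 rows; each row is the pose to reach, as a shift and turn from the pose commanded when the call began, along the tool's axes at that moment; what a row does not reach only later rows make up. A row lasts 1/8 s, in which the tool goes at most 62.5 mm and 10.7 degrees, less where a joint would pass 70% of its speed; a pose out of reach is approached as far as the arm can. A call with a gripper value outside its range is refused whole. The fingers move at their own pace and stop on an object; "newtons" is the grip in N (left out, the last holds). Time passes only in rows, so rows that repeat a pose let the fingers close. It gives the time, the measured TCP pose, the force, the opening and the grip force at its end, in the units of the state.
- manip.get_state(): the state, without advancing time (a new reading comes with each control period).
- manip.get_image(name): name is "scene" or "side" or "wrist"; returns a dict with "img" (480x640x3 uint8, red, green, blue), "range_z" (480x640 float32, m along the optical axis (not along the pixel's ray), 0 where there is no reading), "fx", "fy", "cx", "cy" (pixels), "R" (3x3) and "t" (3): a world point X has camera coordinates R X + t. Camera axes: x right, y down, z forward; pixel columns grow to the right and rows downward; lengths in m; the calibration is good to about 2 mm. A picture is of the moment at which its call begins.
- manip.sign_off(): hands the job in; it is judged then, once.
The state is a dict: "clock": time; "qpos": joint angles; "qd": joint speeds; "effort": joint torques, N m; "position": TCP position; "ee_rot": TCP orientation; "contact_force": force on the tool from outside, world axes, zero at the start; "moment": the same for the moment, N m; "width": finger opening in m; "gripper_force": force on a finger pad.
Only numpy, scipy, OpenCV 4.12 (cv2) and the standard library are available. Lean on these libraries where they do the work, as an engineer would, in place of code of your own. Each camera call takes 0.05 s, during which the arm holds its last target. There are 200 camera calls.

## Working session

There is one attempt and no reset: what is moved stays moved. The work goes in short steps, Python scripts to look and compute and a tool call to move; the robot and the scene stay as the last step left them, time stands still between calls to the robot, and variables do not carry over. Pictures are saved under pics/ and viewed, at most 14 in all, crops included, and the job is handed in when it is done.

Besides the shell and the picture viewer there is one more tool, called after ">>>" by a JSON object that holds its "method" and its "body". play_rows: Moves the arm, as the interface text tells. Its arguments: {"type":"object","properties":{"motion":{"type":"array","items":{"type":"array","items":{"type":"number"}}},"newtons":{"type":"number"}},"required":["motion"]}

```bash
mkdir -p pics; cat > h.py <<'E'
import numpy as np, cv2
from rig import manip
def grab(n):
    d=manip.get_image(n); np.savez('/tmp/%s.npz'%n,**d); return d
def save(d,f,crop=None):
    im=cv2.cvtColor(d["img"],cv2.COLOR_RGB2BGR)
    if crop: x0,y0,x1,y1=crop; im=im[y0:y1,x0:x1]
    cv2.imwrite('pics/'+f,im)
def world(d):
    v,u=np.mgrid[0:480,0:640]; z=d["range_z"]
    P=np.stack([(u-d["cx"])/d["fx"]*z,(v-d["cy"])/d["fy"]*z,z],-1)
    return (P-d["t"])@d["R"]   # R^T (P-t)
E
python3 - <<'E'
from h import *
d=grab('scene');save(d,'s0.png');e=grab('side');save(e,'e0.png')
print(manip.get_state())
print(-d["R"].T@d["t"],-e["R"].T@e["t"])
E
```

```text
{'clock': 0.1, 'qpos': array([-1.27799516e+00,  2.76533322e-01,  1.50597035e+00,  1.07742332e-05,
        1.36068549e+00, -1.20998019e-01]), 'qd': array([ 0.00013856, -0.00185406, -0.00192321, -0.00058876,  0.00018774,
        0.00078486]), 'effort': array([ 1.15826770e-03, -4.17699623e+01, -2.46405548e+01, -4.46371132e-04,
        5.88315437e-03, -1.33370827e-05]), 'position': array([ 0.23107216, -0.5260399 ,  0.23053972]), 'ee_rot': array([-7.95763179e-04,  9.78672444e-01,  2.05425438e-01, -6.32387050e-05]), 'contact_force': array([ 0.55817127,  0.81376845, -0.50216406]), 'moment': array([-0.04597753,  0.01090387,  0.01762941]), 'gripper_force': 0.0, 'width': 0.08534884742273602}
[ 0.55999075 -0.65489094  0.92379263] [-0.55686068  0.35380779  0.72416923]
```

View pics/s0.png

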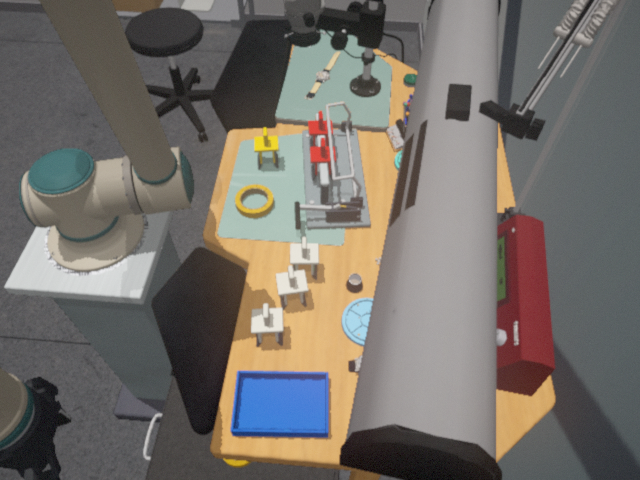

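View pics/e0.png

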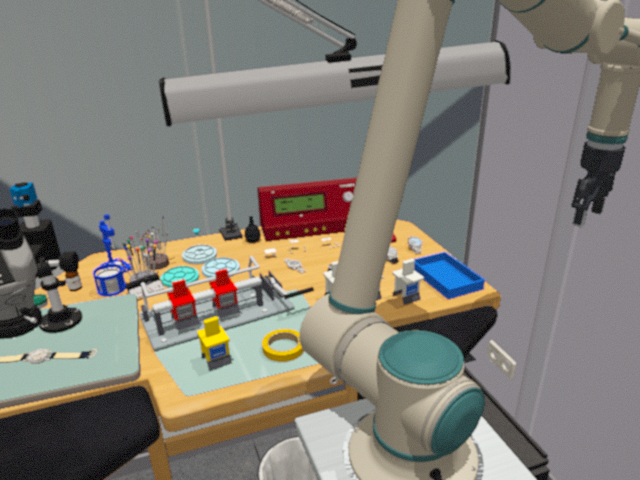

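The scene view shows the rack at about (335,175) with the red hangers at (318,125) and (320,150). Three white hangers are at (304,255), (292,283) and (267,320), the blue tray is at (281,404), and a lamp tube hangs above. The side view shows the same, with the lever handle near (295,292).

```bash
cat >> h.py <<'E'
def seg(d,kind,box,zr):
    W=world(d);h=cv2.cvtColor(d["img"],cv2.COLOR_RGB2HSV).astype(int);H,S,V=h[...,0],h[...,1],h[...,2]
    m={'white':(S<50)&(V>130),'red':((H<8)|(H>172))&(S>150),'blue':(H>105)&(H<125)&(S>150),'dark':V<70,'any':V>=0}[kind]
    v,u=np.mgrid[0:480,0:640]
    m&=(u>=box[0])&(u<box[2])&(v>=box[1])&(v<box[3])&(d["range_z"]>0)&(W[...,2]>zr[0])&(W[...,2]<zr[1])
    return m,W
def stat(P): 
    return P.shape[0],np.round(P.mean(0),4),np.round(P.min(0),3),np.round(P.max(0),3)
def tops(d,kind,box):
    """fin top (z~.106 local) and bridge top of each hanger blob"""
    m,W=seg(d,kind,box,(.0,.2))
    n,l,s,c=cv2.connectedComponentsWithStats(m.astype('uint8'))
    for i in range(1,n):
        if s[i,4]<60: continue
        P=W[l==i]; print(kind,s[i],stat(P))
        zt=np.percentile(P[:,2],99)
        F=P[P[:,2]>zt-.006]; B=P[(P[:,2]<zt-.03)&(P[:,2]>zt-.042)]
        print('  ztop %.4f fin'%zt,stat(F)); 
        if len(F)>4: r=cv2.minAreaRect((F[:,:2]*1000).astype('float32'));print('   finrect',np.round(r[0],1),np.round(r[1],1),round(r[2],1))
        if len(B)>4: r=cv2.minAreaRect((B[:,:2]*1000).astype('float32'));print('   bridgerect',np.round(r[0],1),np.round(r[1],1),round(r[2],1))
E
python3 - <<'E'
from h import *
d=dict(np.load('/tmp/scene.npz'));e=dict(np.load('/tmp/side.npz'))
tops(d,'white',(235,232,345,345));tops(d,'red',(295,100,345,185))
m,W=seg(d,'blue',(225,365,335,445),(-.01,.06));P=W[m]
print('tray',stat(P));r=cv2.minAreaRect((P[P[:,2]>.024][:,:2]*1000).astype('float32'));print(r)
m,W=seg(d,'any',(370,0,490,470),(.2,.8));P=W[m];print('lamp',stat(P))
for q in [(430,100),(430,250),(420,400),(460,150),(400,400)]:print(q,np.round(W[q[1],q[0]],3))
for q in [(310,205),(300,215),(330,209),(350,211),(355,203),(308,222),(366,222),(304,137),(352,130),(345,160),(340,108),(355,195),(332,190),(298,208)]:print(q,np.round(W[q[1],q[0]],3))
m,W=seg(e,'dark',(270,280,320,305),(.02,.1));print('dark side',stat(W[m]))
tops(e,'red',(160,260,245,330))
tops(e,'white',(320,250,425,310))
# bench pts
save(dict(img=cv2.resize(d["img"][95:265,220:400],None,fx=3.3,fy=3.3,interpolation=cv2.INTER_CUBIC)),'c1.png')
E
```

```text
white [ 235  232  109   72 2052] (2052, array([ 0.4742, -0.0583,  0.0469]), array([ 0.32 , -0.163,  0.   ]), array([0.57 , 0.053, 0.11 ]))
  ztop 0.1060 fin (117, array([ 0.4788, -0.1025,  0.1046]), array([ 0.465, -0.148,  0.1  ]), array([ 0.493, -0.046,  0.11 ]))
   finrect [479.3 -96.9] [103.7  17.1] 77.0
   bridgerect [479.8 -97.5] [141.1  71.2] 76.2
white [251 303  33  39 815] (815, array([ 0.4347, -0.2239,  0.07  ]), array([ 0.403, -0.25 ,  0.001]), array([ 0.465, -0.149,  0.108]))
  ztop 0.1060 fin (70, array([ 0.4336, -0.2216,  0.1044]), array([ 0.427, -0.235,  0.101]), array([ 0.439, -0.207,  0.108]))
   finrect [ 433.5 -220.6] [ 7.8 29.4] 8.6
   bridgerect [ 433.6 -221.4] [59.3 51.4] 7.9
red [308 121  19  13 197] (197, array([0.4857, 0.3016, 0.0948]), array([0.462, 0.277, 0.089]), array([0.51 , 0.327, 0.119]))
  ztop 0.1114 fin (5, array([0.4927, 0.3   , 0.1122]), array([0.488, 0.292, 0.106]), array([0.499, 0.307, 0.119]))
   finrect [493.  298.6] [ 3.4 18.4] 41.2
red [311 139  19  23 253] (253, array([0.4998, 0.2079, 0.0971]), array([0.478, 0.182, 0.049]), array([0.524, 0.2
[... 2490 characters left out ...]
-221.6] [12.  31.8] 5.4
   bridgerect [ 431.5 -221.7] [61.8 54.8] 5.4
white [324 262  14  30 208] (208, array([ 0.5002, -0.0473,  0.0641]), array([ 0.464, -0.09 ,  0.017]), array([ 0.61 , -0.035,  0.107]))
  ztop 0.1061 fin (19, array([ 0.4874, -0.0528,  0.1035]), array([ 0.484, -0.06 ,  0.1  ]), array([ 0.492, -0.047,  0.107]))
   finrect [488.  -53.7] [12.7  8.5] 88.4
   bridgerect [493.7 -43.2] [18.6 59.5] 83.6
white [320 298  12  12  74] (74, array([0.1933, 0.082 , 0.1979]), array([0.177, 0.075, 0.194]), array([0.215, 0.091, 0.2  ]))
  ztop 0.2000 fin (74, array([0.1933, 0.082 , 0.1979]), array([0.177, 0.075, 0.194]), array([0.215, 0.091, 0.2  ]))
   finrect [195.3  83.4] [38.4 14.9] 3.7
```

View pics/c1.png

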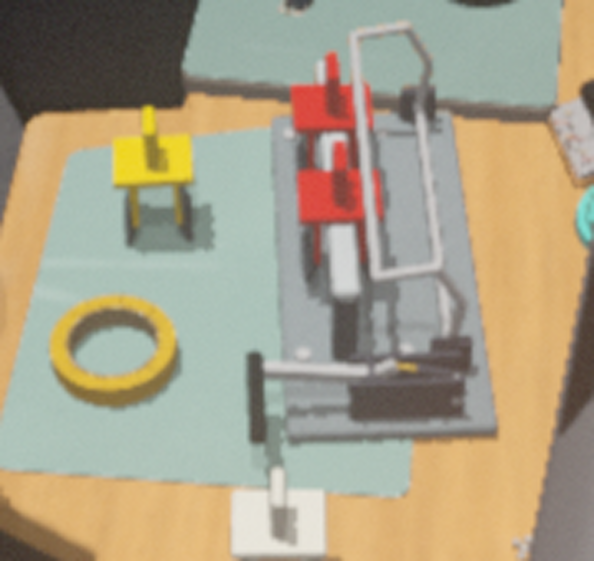

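The crop shows the lever's black handle bar from about (255,352) to (258,440) in the crop, with its arm running right to the hinge. The bail is closed over both reds, and the third white hanger sits just below the rack's front left.

```bash
python3 - <<'E'
from h import *
d=dict(np.load('/tmp/scene.npz'));e=dict(np.load('/tmp/side.npz'))
tops(d,'white',(285,232,320,266));tops(d,'white',(272,262,312,297))
for n,b in (('scene',(290,195,303,235)),):
    m,W=seg(d,'dark',b,(.04,.075));P=W[m];print('bar',stat(P));r=cv2.minAreaRect((P[:,:2]*1000).astype('float32'));print(r)
m,W=seg(e,'dark',(280,283,320,302),(.035,.075));P=W[m];print('bar side',stat(P))
# rail tops
m,W=seg(d,'any',(315,150,345,205),(.079,.091));P=W[m];P=P[P[:,1]>.08]
print('rail',stat(P)); 
for a in np.arange(.09,.36,.02):
    Q=P[(P[:,1]>a)&(P[:,1]<a+.02)]
    if len(Q):print(round(a,2),len(Q),np.round(Q.min(0),3),np.round(Q.max(0),3))
# base plate
m,W=seg(d,'any',(295,120,375,232),(.007,.018));P=W[m];P=P[(P[:,0]>.4)&(P[:,0]<.65)&(P[:,1]<.47)]
print('base',stat(P),cv2.minAreaRect((P[:,:2]*1000).astype('float32')))
m,W=seg(e,'any',(130,280,320,350),(.007,.018));P=W[m];P=P[(P[:,0]>.4)&(P[:,0]<.65)&(P[:,1]<.47)]
print('base side',stat(P),cv2.minAreaRect((P[:,:2]*1000).astype('float32')))
E
```

```text
white [285 232  35  34 858] (858, array([ 0.4858, -0.0383,  0.0523]), array([ 0.434, -0.089,  0.   ]), array([0.52 , 0.047, 0.11 ]))
  ztop 0.1064 fin (52, array([ 0.4889, -0.0624,  0.1051]), array([ 0.484, -0.077,  0.101]), array([ 0.493, -0.046,  0.11 ]))
   finrect [488.  -61.9] [ 8.2 30.5] 5.5
   bridgerect [489.6 -61.7] [58.9 50.5] 6.8
white [276 262  36  35 758] (758, array([ 0.4723, -0.1311,  0.0695]), array([ 0.438, -0.163,  0.   ]), array([ 0.506, -0.058,  0.108]))
  ztop 0.1061 fin (64, array([ 0.4707, -0.1344,  0.1043]), array([ 0.465, -0.148,  0.101]), array([ 0.477, -0.119,  0.108]))
   finrect [ 470.6 -133.6] [ 9.5 29.1] 14.7
   bridgerect [ 474.1 -122.3] [71.2 76.8] 5.5h.py:20: RuntimeWarning: Mean of empty slice.
  return P.shape[0],np.round(P.mean(0),4),np.round(P.min(0),3),np.round(P.max(0),3)
  ret = um.true_divide(
Traceback (most recent call last):
  File "h.py", line 20, in stat
    return P.shape[0],np.round(P.mean(0),4),np.round(P.min(0),3),np.round(P.max(0),3)
                                                     ~~~~~^^^
ValueError: zero-size array to reduction operation minimum which has no identity
```

```bash
python3 - <<'E'
from h import *
d=dict(np.load('/tmp/scene.npz'));e=dict(np.load('/tmp/side.npz'));W=world(d)
for v in range(198,233,3): print(v,[(u,int(d['img'][v,u].sum()/3),*np.round(W[v,u],3).tolist()) for u in (295,297,299)])
m,_=seg(d,'any',(315,150,345,205),(.079,.091));P=W[m];P=P[P[:,1]>.08]
for a in np.arange(.09,.36,.02):
    Q=P[(P[:,1]>a)&(P[:,1]<a+.02)]
    if len(Q):print(round(a,2),len(Q),np.round(Q.min(0),3),np.round(Q.max(0),3))
for x,b in ((d,(295,120,375,232)),(e,(130,280,320,350))):
    m,W=seg(x,'any',b,(.007,.018));P=W[m];P=P[(P[:,0]>.4)&(P[:,0]<.65)&(P[:,1]<.47)]
    print('base',stat(P),cv2.minAreaRect((P[:,:2]*1000).astype('float32')))
E
```

```text
198 [(295, 183, 0.446, 0.147, 0.0), (297, 182, 0.45, 0.149, -0.001), (299, 183, 0.455, 0.15, -0.002)]
201 [(295, 159, 0.447, 0.138, -0.001), (297, 139, 0.452, 0.138, 0.0), (299, 174, 0.456, 0.14, -0.001)]
204 [(295, 102, 0.455, 0.075, 0.063), (297, 80, 0.46, 0.073, 0.066), (299, 117, 0.464, 0.079, 0.059)]
207 [(295, 102, 0.456, 0.066, 0.064), (297, 78, 0.461, 0.066, 0.064), (299, 97, 0.465, 0.069, 0.061)]
210 [(295, 101, 0.457, 0.058, 0.062), (297, 77, 0.462, 0.057, 0.063), (299, 92, 0.466, 0.059, 0.061)]
213 [(295, 114, 0.458, 0.049, 0.062), (297, 79, 0.463, 0.046, 0.066), (299, 96, 0.467, 0.052, 0.06)]
216 [(295, 119, 0.459, 0.041, 0.062), (297, 79, 0.463, 0.042, 0.061), (299, 90, 0.468, 0.043, 0.06)]
219 [(295, 119, 0.46, 0.032, 0.063), (297, 83, 0.465, 0.03, 0.065), (299, 93, 0.469, 0.034, 0.06)]
222 [(295, 137, 0.461, 0.024, 0.062), (297, 83, 0.466, 0.022, 0.065), (299, 80, 0.47, 0.024, 0.063)]
225 [(295, 137, 0.462, 0.013, 0.065), (297, 83, 0.467, 0.014, 0.065), (299, 80, 0.471, 0.016, 0.063)]
228 [(295, 146, 0.463, 0.007, 0.062), (297, 86, 0.467, 0.011, 0.058), (299, 84, 0.472, 0.008, 0.062)]
231 [(295, 184, 0.457, 0.046, -0.0), (297, 169, 0.461, 0.046, 0.0), (299, 169, 0.466, 0.047, 0.0)]
0.11 41 [0.508 0.119 0.079] [0.526 0.13  0.09 ]
0.13 55 [0.506 0.13  0.081] [0.526 0.15  0.089]
0.15 52 [0.502 0.152 0.08 ] [0.522 0.17  0.09 ]
0.17 75 [0.491 0.171 0.081] [0.538 0.19  0.091]
0.19 8 [0.507 0.19  0.083] [0.538 0.207 0.091]
base (3493, array([0.5393, 0.2138, 0.0128]), array([0.416, 0.049, 0.007]), array([0.635, 0.429, 0.018])) ((550.97412109375, 246.39976501464844), (214.72828674316406, 375.2435302734375), 8.779999732971191)
base (3019, array([0.5099, 0.2383, 0.0122]), array([0.438, 0.052, 0.007]), array([0.647, 0.425, 0.018])) ((530.4135131835938, 234.30581665039062), (370.7776184082031, 205.83595275878906), 85.57746887207031)
```

```bash
cat >> h.py <<'E'
def to(x,y,z,yaw,st=None):
    """units to reach target; yaw deg of tool x in world"""
    st=st or manip.get_state(); w,a,b,c=st["ee_rot"]
    from scipy.spatial.transform import Rotation as R
    M=R.from_quat([a,b,c,w]).as_matrix(); p=np.array(st["position"])
    s=M.T@(np.array([x,y,z])-p)/.04; ps=np.degrees(np.arctan2(M[1,0],M[0,0]))
    print('now',np.round(p,4),'yaw',round(ps,2),'F',np.round(st["contact_force"],1),'w',round(st["width"]*1000,1),'t',st["clock"],'| units',np.round(s,3),'turn',round(-((yaw-ps+180)%360-180)/10,3))
E
```

>>> {"method": "play_rows", "body": {"motion": [[10.9,-10.2,0,-7.3,85],[10.9,-10.2,0,-7.3,85],[10.9,-10.2,0,-7.3,85],[10.9,-10.2,0,-7.3,85],[10.9,-10.2,0,-7.3,85]], "newtons": 40}}

```text
clock: 0.72
position: [0.3546, -0.2373, 0.2311]
ee_rot: [0.0, 0.779, 0.628, 0.0]
contact_force: [1.1, 0.3, -0.0]
width: 0.0853
gripper_force: 0.0
```

```bash
python3 -c "
from h import *
to(.4665,.024,.16,97)"
```

```text
now [ 0.3546 -0.2373  0.2311] yaw 77.73 F [ 1.1  0.3 -0. ] w 85.3 t 0.725 | units [6.977 1.346 1.779] turn -1.927
```

>>> {"method": "play_rows", "body": {"motion": [[7,1.35,1.8,-1.93,85],[7,1.35,1.8,-1.93,85],[7,1.35,1.8,-1.93,85],[7,1.35,1.8,-1.93,85],[7,1.35,1.8,-1.93,85]]}}

```text
clock: 1.35
position: [0.468, 0.0248, 0.1584]
ee_rot: [-0.0, 0.664, 0.748, -0.0]
contact_force: [0.2, -1.1, -0.5]
width: 0.085
gripper_force: 0.0
```

>>> {"method": "play_rows", "body": {"motion": [[0,0,0,0,85],[0,0,0,0,85]]}}

```text
clock: 1.6
position: [0.4675, 0.0219, 0.1591]
ee_rot: [-0.0, 0.664, 0.748, -0.001]
contact_force: [-0.2, -0.2, 0.5]
width: 0.0854
gripper_force: 0.0
```

```bash
python3 -c "
from h import *
to(.4665,.024,.04,97)
d=grab('wrist');save(d,'w1.png')"
```

```text
now [0.4675 0.0219 0.1591] yaw 96.76 F [-0.2 -0.2  0.5] w 85.4 t 1.6 | units [ 0.057 -0.015  2.977] turn -0.024
```

View pics/w1.png

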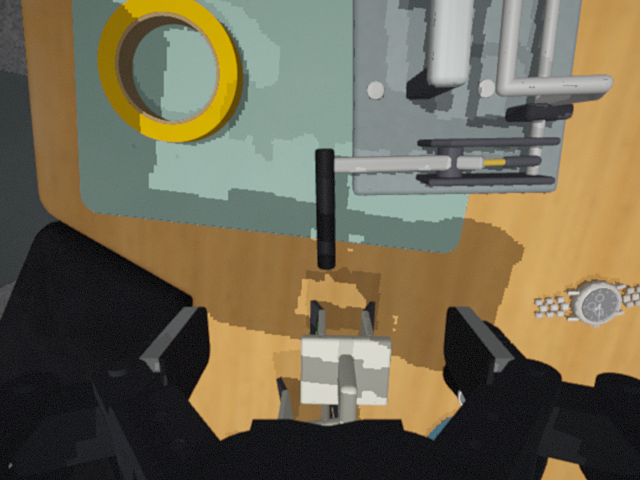

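The wrist view shows the lever bar from (325,150) to (326,268), the rail end near (450,80), and white hanger A at (345,370), between and behind the fingers.

```bash
python3 - <<'E'
from h import *
d=dict(np.load('/tmp/wrist.npz'));W=world(d)
for q in [(325,155),(325,180),(325,210),(326,240),(326,262),(449,165),(430,163),(432,40),(466,40),(450,5),(450,75),(450,40),(355,180),(355,50),(375,90),(487,89),(345,360),(345,385),(510,60)]:print(q,np.round(W[q[1],q[0]],4))
E
```

```text
(325, 155) [0.4596 0.0796 0.0658]
(325, 180) [0.4613 0.0652 0.066 ]
(325, 210) [0.4634 0.0472 0.065 ]
(326, 240) [0.4663 0.0287 0.0653]
(326, 262) [0.468  0.0144 0.0648]
(449, 165) [0.5372 0.0822 0.051 ]
(430, 163) [0.5247 0.082  0.0527]
(432, 40) [0.5065 0.1425 0.083 ]
(466, 40) [0.5223 0.1434 0.0874]
(450, 5) [0.5115 0.1578 0.0869]
(450, 75) [0.5182 0.1272 0.0853]
(450, 40) [0.5146 0.1427 0.0865]
(355, 180) [0.4833 0.0628 0.0125]
(355, 50) [0.4715 0.1482 0.0126]
(375, 90) [0.4882 0.1246 0.0159]
(487, 89) [0.5632 0.134  0.0167]
(345, 360) [ 0.4874 -0.0459  0.0765]
(345, 385) [ 0.4862 -0.0459  0.1036]
(510, 60) [0.5378 0.1324 0.1079]
```

>>> {"method": "play_rows", "body": {"motion": [[0.2,0,1.5,-0.05,85],[0.2,0,3,-0.05,60],[0.2,0,3,-0.05,40],[0.2,0,3,-0.05,40],[0.2,0,3,-0.05,20]], "newtons": 40}}

```text
clock: 2.28
position: [0.4693, 0.0296, 0.0418]
ee_rot: [0.002, 0.661, 0.75, 0.002]
contact_force: [-0.7, -0.1, -0.8]
width: 0.0231
gripper_force: 0.0
```

>>> {"method": "play_rows", "body": {"motion": [[0,0,0,0,20],[0,0,0,0,5],[0,0,0,0,5],[0,0,0,0,5],[0,0,0,0,5]]}}

```text
clock: 2.9
position: [0.4657, 0.0298, 0.0405]
ee_rot: [-0.0, 0.661, 0.751, -0.001]
contact_force: [-4.8, -1.4, 8.6]
width: 0.0108
gripper_force: 38.9
```

```bash
python3 -c "
from h import *
to(.466,.03,.04,97.3)"
```

```text
now [0.4657 0.0298 0.0405] yaw 97.29 F [-4.8 -1.4  8.6] w 10.8 t 2.9 | units [0.004 0.008 0.012] turn -0.001
```

>>> {"method": "play_rows", "body": {"motion": [[0,0.06,-0.24,0,5],[0,0.155,-0.465,0,5],[0,0.27,-0.68,0,5],[0,0.415,-0.88,0,5],[0,0.58,-1.06,0,5]]}}

```text
clock: 3.52
position: [0.4843, 0.0324, 0.0815]
ee_rot: [-0.004, 0.661, 0.751, -0.005]
contact_force: [-11.3, -5.4, 2.8]
width: 0.0104
gripper_force: 38.9
```

>>> {"method": "play_rows", "body": {"motion": [[0,0.19,-0.16,0,5],[0,0.39,-0.3,0,5],[0,0.61,-0.41,0,5],[0,0.84,-0.495,0,5],[0,1.05,-0.54,0,5]]}}

```text
clock: 4.15
position: [0.5314, 0.0386, 0.106]
ee_rot: [-0.0, 0.661, 0.75, -0.0]
contact_force: [-13.5, -3.0, 12.3]
width: 0.0106
gripper_force: 41.8
```

>>> {"method": "play_rows", "body": {"motion": [[0,0,0,0,5],[0,0,0,0,5]]}}

```text
clock: 4.4
position: [0.5313, 0.0386, 0.106]
ee_rot: [0.0, 0.661, 0.75, -0.0]
contact_force: [-6.7, -1.5, 12.2]
width: 0.0104
gripper_force: 41.6
```

```bash
python3 -c "
from h import *
to(.53,.04,.105,97.3)
d=grab('side');save(d,'e1.png')"
```

```text
now [0.5313 0.0386 0.106 ] yaw 97.26 F [-6.7 -1.5 12.2] w 10.4 t 4.4 | units [ 0.039 -0.027  0.025] turn -0.004
```

View pics/e1.png

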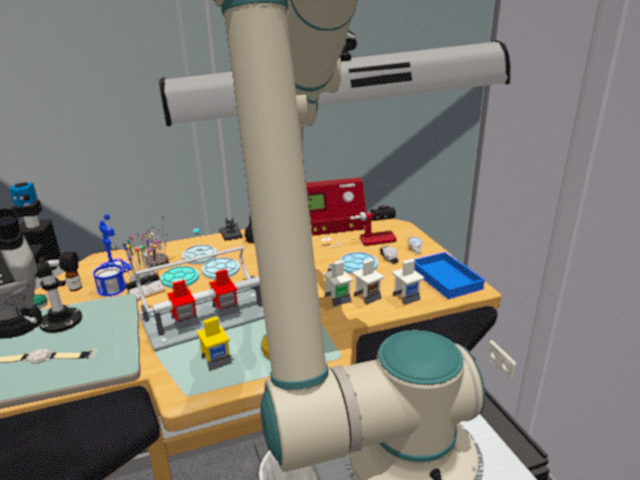

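The side view shows the bail swung back clear of the two red hangers at (180,300) and (224,290), so the lever is up. All three whites are still in place.

>>> {"method": "play_rows", "body": {"motion": [[0,0,0,0,40],[0,0,0,0,40],[0,0,-1,0,40],[0,0,-2.2,0,40],[0,0,-2.2,0,85]]}}

```text
clock: 5.08
position: [0.5352, 0.0385, 0.1954]
ee_rot: [0.004, 0.661, 0.75, 0.003]
contact_force: [0.1, -0.5, -0.1]
width: 0.0568
gripper_force: 0.0
```

>>> {"method": "play_rows", "body": {"motion": [[1.7,-0.4,0,0,85],[1.7,-0.4,0,0,85],[1.7,-0.4,0,0,85],[1.7,-0.4,0,0,85]]}}

```text
clock: 5.58
position: [0.5077, 0.1031, 0.1909]
ee_rot: [0.0, 0.661, 0.75, -0.0]
contact_force: [-0.6, 0.8, 0.2]
width: 0.085
gripper_force: 0.0
```

```bash
python3 - <<'E'
from h import *
to(.5035,.211,.2,97.3)
d=grab('wrist');save(d,'w2.png')
tops(d,'red',(0,0,640,480))
E
```

```text
now [0.5077 0.1031 0.1909] yaw 97.2 F [-0.6  0.8  0.2] w 85.0 t 5.575 | units [ 2.689  0.233 -0.23 ] turn -0.01
red [  296    15   108   101 10143] (10143, array([0.5067, 0.2105, 0.0998]), array([0.475, 0.183, 0.033]), array([0.539, 0.239, 0.134]))
  ztop 0.1332 fin (1409, array([0.5069, 0.2112, 0.1318]), array([0.501, 0.197, 0.127]), array([0.513, 0.226, 0.134]))
   finrect [506.9 211.3] [10.1 29.5] 8.3
   bridgerect [507.1 211.4] [59.5 49.6] 7.7
```

View pics/w2.png

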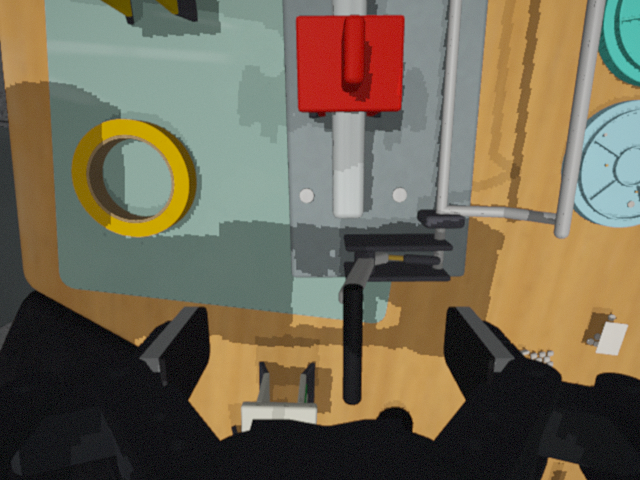

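The wrist view shows the bail open to the right (rod at about (580,120)), the lever bar upright at (352,340), and old_2 at (350,60) with the rail below it.

>>> {"method": "play_rows", "body": {"motion": [[2.68,0.32,0,-0.03,60],[2.68,0.32,0,-0.03,60],[2.68,0.32,0,-0.03,60],[2.68,0.32,1.1,-0.03,60],[2.68,0.32,2.25,-0.03,60]]}}

```text
clock: 6.25
position: [0.5076, 0.2105, 0.1008]
ee_rot: [0.001, 0.66, 0.752, 0.001]
contact_force: [0.0, 0.2, -1.2]
width: 0.06
gripper_force: 0.0
```

>>> {"method": "play_rows", "body": {"motion": [[0,0,0,0,60],[0,0,0,0,5],[0,0,0,0,5],[0,0,0,0,5],[0,0,0,0,5]]}}

```text
clock: 6.88
position: [0.5075, 0.2119, 0.103]
ee_rot: [0.001, 0.659, 0.752, 0.001]
contact_force: [-1.4, -0.8, 5.6]
width: 0.0094
gripper_force: 40.0
```

>>> {"method": "play_rows", "body": {"motion": [[0,0,-1,0,5],[0,0,-2,0,5],[0,0,-2.6,0,5],[0,0,-2.6,0,5]]}}

```text
clock: 7.38
position: [0.5077, 0.2123, 0.2074]
ee_rot: [0.001, 0.659, 0.752, 0.002]
contact_force: [-0.3, -0.4, -1.4]
width: 0.0094
gripper_force: 45.7
```

```bash
python3 - <<'E'
from h import *
to(.4366,-.363,.2,97)
d=grab('wrist');save(d,'w3.png')
tops(d,'red',(0,0,640,200))
W=world(d)
m,_=seg(d,'any',(0,0,640,480),(.081,.09));P=W[m];P=P[(abs(P[:,0]-.507+.13*(P[:,1]-.211))<.02)&(P[:,1]<.3)];print('rail',len(P),cv2.minAreaRect((P[:,:2]*1000).astype('float32')),stat(P))
E
```

```text
now [0.5077 0.2123 0.2074] yaw 97.54 F [-0.3 -0.4 -1.4] w 9.4 t 7.375 | units [-14.024  -3.65    0.159] turn 0.054
red [ 275   47   99   88 8346] (8346, array([0.4943, 0.3064, 0.0995]), array([0.462, 0.279, 0.087]), array([0.526, 0.334, 0.135]))
  ztop 0.1331 fin (1133, array([0.4942, 0.3066, 0.1318]), array([0.488, 0.292, 0.128]), array([0.501, 0.322, 0.135]))
   finrect [494.3 306.7] [ 9.5 29.9] 7.2
   bridgerect [494.4 306.7] [59.5 49.9] 7.8
rail 3355 ((512.8316040039062, 181.5618896484375), (29.664705276489258, 204.31759643554688), 5.8756608963012695) (3355, array([0.5034, 0.2417, 0.086 ]), array([0.488, 0.081, 0.081]), array([0.538, 0.285, 0.09 ]))
```

>>> {"method": "play_rows", "body": {"motion": [[0,0,-0.6,0,5],[-14.04,-3.65,-0.7,0,5],[-14.04,-3.65,-0.7,0,5],[-14.04,-3.65,-0.7,0,5],[-14.04,-3.65,-0.7,0,5]]}}

```text
clock: 8.05
position: [0.4743, -0.0378, 0.2292]
ee_rot: [-0.001, 0.659, 0.752, -0.001]
contact_force: [0.8, -0.2, -0.1]
width: 0.0095
gripper_force: 45.7
```

```bash
python3 - <<'E'
from h import *
to(.4367,-.3634,.2,93.8)
E
```

```text
now [ 0.4743 -0.0378  0.2292] yaw 97.56 F [ 0.8 -0.2 -0.1] w 9.5 t 8.05 | units [-7.947 -2.002  0.729] turn 0.376
```

>>> {"method": "play_rows", "body": {"motion": [[-7.95,-2,0,0.38,5],[-7.95,-2,0,0.38,5],[-7.95,-2,0,0.38,5],[-7.95,-2,0,0.38,5],[-7.95,-2,0,0.38,5]]}}

```text
clock: 8.68
position: [0.4387, -0.3479, 0.229]
ee_rot: [-0.002, 0.684, 0.73, 0.0]
contact_force: [0.6, 0.1, -1.7]
width: 0.0092
gripper_force: 45.7
```

>>> {"method": "play_rows", "body": {"motion": [[0,0,0,0,5],[0,0,0,0,5],[0,0,1,0,5],[0,0,2,0,5],[0,0,2,0,5]]}}

```text
clock: 9.3
position: [0.438, -0.3427, 0.1479]
ee_rot: [-0.004, 0.683, 0.73, 0.0]
contact_force: [-1.6, -0.1, -1.3]
width: 0.0091
gripper_force: 45.7
```

```bash
python3 - <<'E'
from h import *
to(.4367,-.3634,.083,93.8)
d=grab('scene');save(dict(img=cv2.resize(d["img"][230:450,210:400],None,fx=2.7,fy=2.7)),'s3.png')
tops(d,'red',(220,300,345,445))
E
```

```text
now [ 0.438  -0.3427  0.1479] yaw 93.84 F [-1.6 -0.1 -1.3] w 9.1 t 9.3 | units [-0.527 -0.059  1.62 ] turn 0.004
red [236 352  39  39 740] (740, array([ 0.4404, -0.3544,  0.1415]), array([ 0.409, -0.37 ,  0.074]), array([ 0.472, -0.329,  0.198]))
  ztop 0.1842 fin (11, array([ 0.4499, -0.3517,  0.1895]), array([ 0.421, -0.356,  0.178]), array([ 0.472, -0.339,  0.198]))
   finrect [ 446.3 -346.7] [51.  16.4] 2.9
   bridgerect [ 435.8 -355.9] [16.   5.6] 6.5
```

View pics/s3.png

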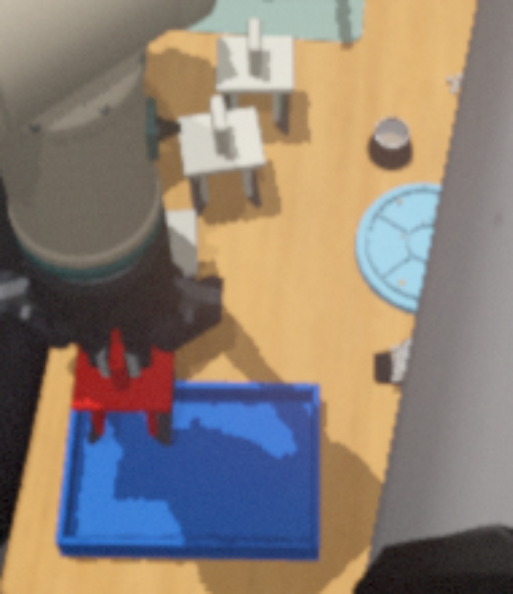

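The crop shows the red hanger held above the left end of the tray, about 20 mm too far toward +y. The tray is otherwise empty.

>>> {"method": "play_rows", "body": {"motion": [[-0.53,-0.06,0,0,5],[-0.53,-0.06,0,0,5],[-0.53,-0.06,0.8,0,5],[-0.53,-0.06,1.58,0,5],[-0.53,-0.06,1.58,0,5]]}}

```text
clock: 9.98
position: [0.4378, -0.3672, 0.0866]
ee_rot: [-0.002, 0.684, 0.73, 0.0]
contact_force: [0.3, 0.3, -0.8]
width: 0.0091
gripper_force: 45.7
```

>>> {"method": "play_rows", "body": {"motion": [[0,0,0.05,0,5],[0,0,0.05,0,5]]}}

```text
clock: 10.22
position: [0.4397, -0.3689, 0.0874]
ee_rot: [0.002, 0.684, 0.73, -0.0]
contact_force: [0.5, -0.3, -1.2]
width: 0.0092
gripper_force: 45.7
```

```bash
python3 - <<'E'
from h import *
to(.4367,-.3634,.083,93.8)
E
```

```text
now [ 0.4397 -0.3689  0.0874] yaw 93.72 F [ 0.5 -0.3 -1.2] w 9.2 t 10.225 | units [ 0.143 -0.066  0.109] turn -0.008
```

>>> {"method": "play_rows", "body": {"motion": [[0,0,0.1,0,5],[0,0,0.1,0,5],[0,0,0.13,0,5]]}}

```text
clock: 10.6
position: [0.4397, -0.3689, 0.0825]
ee_rot: [0.001, 0.684, 0.73, -0.0]
contact_force: [-0.6, 0.6, 13.1]
width: 0.0093
gripper_force: 48.0
```

```bash
python3 - <<'E'
from h import *
to(.4367,-.3634,.083,93.8)
E
```

```text
now [ 0.4397 -0.3689  0.0825] yaw 93.73 F [-0.6  0.6 13.1] w 9.3 t 10.6 | units [ 0.141 -0.065 -0.013] turn -0.007
```

>>> {"method": "play_rows", "body": {"motion": [[0,0,0,0,40],[0,0,0,0,40],[0,0,-1,0,40],[0,0,-2.4,0,40],[0,0,-3.45,0,40]]}}

```text
clock: 11.22
position: [0.4391, -0.3682, 0.2205]
ee_rot: [0.001, 0.684, 0.73, -0.0]
contact_force: [-0.1, -1.1, -0.1]
width: 0.0401
gripper_force: 0.0
```

>>> {"method": "play_rows", "body": {"motion": [[7.3,1.07,0,0,60],[7.3,1.07,0,0,60],[7.3,1.07,0,0,60],[7.3,1.07,0,0,60],[7.3,1.07,0,0,60]]}}

```text
clock: 11.85
position: [0.462, -0.0713, 0.2184]
ee_rot: [-0.0, 0.683, 0.73, 0.0]
contact_force: [0.6, -0.2, 0.8]
width: 0.0598
gripper_force: 0.0
```

>>> {"method": "play_rows", "body": {"motion": [[7.2,1.05,0,-0.37,60],[7.2,1.05,0,-0.37,60],[7.2,1.05,0,-0.37,60],[7.2,1.05,0,-0.37,60],[7.2,1.05,0,-0.37,60]]}}

```text
clock: 12.48
position: [0.4854, 0.219, 0.2183]
ee_rot: [-0.0, 0.659, 0.752, -0.0]
contact_force: [0.3, -0.6, 0.2]
width: 0.0601
gripper_force: 0.0
```

```bash
python3 - <<'E'
from h import *
to(.4944,.3067,.102,97.5)
E
```

```text
now [0.4854 0.219  0.2183] yaw 97.54 F [ 0.3 -0.6  0.2] w 60.1 t 12.475 | units [2.143 0.511 2.908] turn 0.004
```

Measure the first placement quickly too, while the view is free.

>>> {"method": "play_rows", "body": {"motion": [[2.14,0.51,0,0,60],[2.14,0.51,0,0,60],[2.14,0.51,0.8,0,60],[2.14,0.51,1.8,0,60],[2.14,0.51,1.8,0,60]]}}

```text
clock: 13.1
position: [0.4924, 0.3027, 0.1433]
ee_rot: [-0.002, 0.66, 0.751, -0.004]
contact_force: [-0.3, -0.6, -0.6]
width: 0.0597
gripper_force: 0.0
```

```bash
python3 - <<'E'
from h import *
to(.4944,.3067,.102,97.5)
d=grab('scene')
tops(d,'red',(220,340,345,445)); tops(d,'white',(285,232,320,262));tops(d,'white',(276,265,308,300));tops(d,'white',(251,303,285,342))
E
```

```text
now [0.4924 0.3027 0.1433] yaw 97.44 F [-0.3 -0.6 -0.6] w 59.7 t 13.1 | units [0.095 0.072 1.033] turn -0.006
red [ 239  380   37   39 1029] (1029, array([ 0.4408, -0.3724,  0.0762]), array([ 0.409, -0.396,  0.008]), array([ 0.47 , -0.321,  0.113]))
  ztop 0.1121 fin (105, array([ 0.4396, -0.371 ,  0.1099]), array([ 0.434, -0.384,  0.106]), array([ 0.445, -0.355,  0.113]))
   finrect [ 439.1 -369.6] [ 9.9 29.5] 6.3
   bridgerect [ 439.9 -369.7] [59.  49.5] 3.3
white [285 232  35  30 770] (770, array([ 0.485 , -0.0355,  0.0521]), array([ 0.434, -0.084,  0.   ]), array([0.52 , 0.047, 0.108]))
  ztop 0.1066 fin (53, array([ 0.489 , -0.0628,  0.1052]), array([ 0.484, -0.078,  0.101]), array([ 0.493, -0.046,  0.108]))
   finrect [488.  -61.9] [ 8.2 31.6] 5.5
   bridgerect [489.  -59.7] [59.5 46.5] 4.2
white [276 265  32  35 722] (722, array([ 0.4714, -0.134 ,  0.0691]), array([ 0.433, -0.164,  0.001]), array([ 0.504, -0.06 ,  0.108]))
  ztop 0.1057 fin (67, array([ 0.4706, -0.1344,  0.1037]), array([ 0.464, -0.148,  0.1  ]), array([ 0.477, -0.119,  0.108]))
   finrect [ 470.5 -132.9] [ 9.7 29.6] 7.4
   bridgerect [ 470.7 -133.5] [58.7 51.5] 14.7
white [251 304  32  38 810] (810, array([ 0.4348, -0.2241,  0.07  ]), array([ 0.402, -0.249,  0.   ]), array([ 0.466, -0.161,  0.108]))
  ztop 0.1057 fin (72, array([ 0.4339, -0.2224,  0.1043]), array([ 0.428, -0.236,  0.1  ]), array([ 0.439, -0.207,  0.108]))
   finrect [ 433.6 -221.7] [ 7.5 29.6] 8.3
   bridgerect [ 433.8 -221.3] [58.9 50.7] 7.6
```

>>> {"method": "play_rows", "body": {"motion": [[0.09,0.06,0.5,0,60],[0.09,0.06,1.02,0,60],[0.09,0.06,1.02,0,60],[0.09,0.06,1.02,0,5],[0.09,0.06,1.02,0,5]]}}

```text
clock: 13.78
position: [0.4979, 0.308, 0.1073]
ee_rot: [0.001, 0.66, 0.751, 0.001]
contact_force: [-1.0, -0.1, -0.2]
width: 0.0243
gripper_force: 0.0
```

>>> {"method": "play_rows", "body": {"motion": [[0,0,0,0,5],[0,0,0,0,5],[0,0,-1.2,0,5],[0,0,-2.4,0,5],[0,0,-3.3,0,5]]}}

```text
clock: 14.4
position: [0.4973, 0.3078, 0.2396]
ee_rot: [0.0, 0.66, 0.751, 0.001]
contact_force: [-0.0, 0.1, -1.6]
width: 0.0093
gripper_force: 43.5
```

```bash
python3 - <<'E'
from h import *
to(.485,0,.235,97.5)
to(.5165,-.363,.235,97.5)
E
```

```text
now [0.4973 0.3078 0.2396] yaw 97.43 F [-0.   0.1 -1.6] w 9.3 t 14.4 | units [-7.591 -1.301  0.11 ] turn -0.007
now [0.4973 0.3078 0.2396] yaw 97.43 F [-0.   0.1 -1.6] w 9.3 t 14.4 | units [-16.691  -1.693   0.106] turn -0.007
```

>>> {"method": "play_rows", "body": {"motion": [[-7.6,-1.35,0,0,5],[-7.6,-1.35,0,0,5],[-7.6,-1.35,0,0,5],[-7.6,-1.35,0,0,5],[-7.6,-1.35,0,0,5]]}}

```text
clock: 15.02
position: [0.4822, -0.0028, 0.2376]
ee_rot: [0.0, 0.66, 0.751, -0.0]
contact_force: [0.5, -0.3, -1.7]
width: 0.0091
gripper_force: 43.5
```

>>> {"method": "play_rows", "body": {"motion": [[-7,-0.3,0,0.36,5],[-7,-0.3,0,0.36,5],[-7,-0.3,0,0.36,5],[-7,-0.3,0,0.36,5],[-7,-0.3,0,0.36,5]]}}

```text
clock: 15.65
position: [0.5067, -0.2836, 0.237]
ee_rot: [0.0, 0.684, 0.729, -0.0]
contact_force: [-0.4, 1.2, -1.0]
width: 0.0093
gripper_force: 43.5
```

```bash
python3 - <<'E'
from h import *
to(.5165,-.363,.095,93.8)
E
```

```text
now [ 0.5067 -0.2836  0.237 ] yaw 93.66 F [-0.4  1.2 -1. ] w 9.3 t 15.65 | units [-1.993  0.118  3.552] turn -0.014
```

>>> {"method": "play_rows", "body": {"motion": [[-2,0.12,0,0,5],[-2,0.12,0,0,5],[-2,0.12,1.2,0,5],[-2,0.12,2.5,0,5],[-2,0.12,3.4,0,5]]}}

```text
clock: 16.27
position: [0.5158, -0.3579, 0.0991]
ee_rot: [-0.002, 0.683, 0.73, 0.0]
contact_force: [0.0, 0.3, -1.2]
width: 0.009
gripper_force: 43.4
```

>>> {"method": "play_rows", "body": {"motion": [[0,0,0,0,5],[0,0,0.07,0,5],[0,0,0.14,0,5]]}}

```text
clock: 16.65
position: [0.5183, -0.3603, 0.0983]
ee_rot: [0.002, 0.683, 0.73, 0.0]
contact_force: [-0.1, -0.7, -2.3]
width: 0.0092
gripper_force: 43.5
```

```bash
python3 - <<'E'
from h import *
to(.5165,-.363,.086,93.8)
E
```

```text
now [ 0.5183 -0.3603  0.0983] yaw 93.84 F [-0.1 -0.7 -2.3] w 9.2 t 16.65 | units [-0.063 -0.05   0.308] turn 0.004
```

>>> {"method": "play_rows", "body": {"motion": [[0,0,0.12,0,5],[0,0,0.22,0,5],[0,0,0.22,0,5]]}}

```text
clock: 17.02
position: [0.5168, -0.3593, 0.0872]
ee_rot: [-0.0, 0.683, 0.73, -0.0]
contact_force: [0.5, 0.3, -0.7]
width: 0.009
gripper_force: 43.4
```

>>> {"method": "play_rows", "body": {"motion": [[0,0,0.06,0,5],[0,0,0.12,0,5],[0,0,0.12,0,5]]}}

```text
clock: 17.4
position: [0.5175, -0.3598, 0.0855]
ee_rot: [0.001, 0.683, 0.73, 0.0]
contact_force: [-1.5, 1.9, 12.0]
width: 0.0091
gripper_force: 45.5
```

>>> {"method": "play_rows", "body": {"motion": [[0,0,0,0,35],[0,0,0,0,35],[0,0,-1,0,35],[0,0,-2.2,0,35],[0,0,-2.8,0,35]]}}

```text
clock: 18.02
position: [0.518, -0.3603, 0.1972]
ee_rot: [0.002, 0.683, 0.73, 0.0]
contact_force: [-0.0, 0.1, -1.1]
width: 0.0349
gripper_force: 0.0
```

>>> {"method": "play_rows", "body": {"motion": [[0.9,-2.1,0,-0.37,60],[0.9,-2.1,0,-0.37,60],[0.9,-2.1,0,-0.37,60],[0.9,-2.1,0,-0.37,60]]}}

```text
clock: 18.52
position: [0.4318, -0.3299, 0.1948]
ee_rot: [0.001, 0.659, 0.752, 0.0]
contact_force: [0.1, -0.5, 0.5]
width: 0.0598
gripper_force: 0.0
```

```bash
python3 - <<'E'
from h import *
to(.4337,-.2215,.083,98)
d=grab('scene')
tops(d,'red',(220,340,345,445))
d=grab('wrist');save(d,'w5.png'); tops(d,'white',(150,0,500,300))
E
```

```text
now [ 0.4318 -0.3299  0.1948] yaw 97.51 F [ 0.1 -0.5  0.5] w 59.8 t 18.525 | units [2.683 0.398 2.791] turn -0.049
red [286 379  35  39 992] (992, array([ 0.5181, -0.363 ,  0.0763]), array([ 0.488, -0.386,  0.03 ]), array([ 0.547, -0.334,  0.114]))
  ztop 0.1122 fin (100, array([ 0.5173, -0.3611,  0.1101]), array([ 0.512, -0.375,  0.106]), array([ 0.522, -0.347,  0.114]))
   finrect [ 517.2 -360.7] [ 8.4 27.7] 5.7
   bridgerect [ 517.7 -360.5] [57.9 49.9] 4.3
red [ 239  380   37   39 1020] (1020, array([ 0.4409, -0.3727,  0.0763]), array([ 0.41 , -0.396,  0.005]), array([ 0.47 , -0.32 ,  0.114]))
  ztop 0.1122 fin (104, array([ 0.4396, -0.371 ,  0.1102]), array([ 0.434, -0.385,  0.106]), array([ 0.445, -0.355,  0.114]))
   finrect [ 439.1 -370.1] [10.  29.3] 7.6
   bridgerect [ 439.7 -369.8] [59.1 48.7] 4.1
white [ 305   29   95   86 7603] (7603, array([ 0.4335, -0.2209,  0.0722]), array([ 0.402, -0.249,  0.063]), array([ 0.466, -0.192,  0.107]))
  ztop 0.1060 fin (1006, array([ 0.4338, -0.2201,  0.1048]), array([ 0.427, -0.235,  0.101]), array([ 0.44 , -0.206,  0.107]))
   finrect [ 434.  -220.2] [ 9.9 29.2] 9.6
   bridgerect [ 433.9 -220.2] [59.9 49.7] 7.8
```

View pics/w5.png

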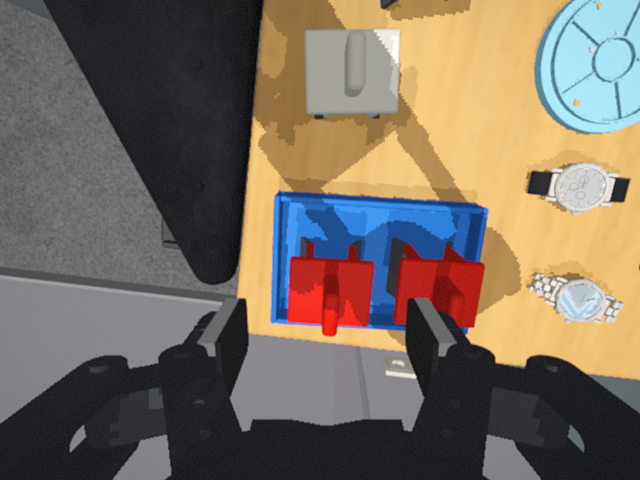

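The wrist view shows both reds upright in the tray at (330,290) and (435,290), and white hanger C at (352,70).

>>> {"method": "play_rows", "body": {"motion": [[2.71,0.4,0,-0.05,60],[2.71,0.4,0,-0.05,60],[2.71,0.4,0.8,-0.05,60],[2.71,0.4,1.8,-0.05,60],[2.71,0.4,2.85,-0.05,60]]}}

```text
clock: 19.25
position: [0.4341, -0.22, 0.0797]
ee_rot: [0.001, 0.655, 0.755, 0.0]
contact_force: [0.9, -0.4, -0.7]
width: 0.0601
gripper_force: 0.0
```

>>> {"method": "play_rows", "body": {"motion": [[0,0,0,0,60],[0,0,0,0,60],[0,0,0,0,5],[0,0,0,0,5],[0,0,0,0,5]]}}

```text
clock: 19.88
position: [0.4331, -0.2199, 0.0815]
ee_rot: [0.001, 0.656, 0.755, 0.0]
contact_force: [0.2, -0.8, 1.5]
width: 0.0094
gripper_force: 43.2
```

```bash
python3 - <<'E'
from h import *
to(.445,-.05,.235,97.5)
to(.434,-.2202,.081,98)
E
```

```text
now [ 0.4331 -0.2199  0.0815] yaw 98.02 F [ 0.2 -0.8  1.5] w 9.4 t 19.875 | units [ 4.16   0.894 -3.842] turn 0.052
now [ 0.4331 -0.2199  0.0815] yaw 98.02 F [ 0.2 -0.8  1.5] w 9.4 t 19.875 | units [-0.01   0.022  0.012] turn 0.002
```

>>> {"method": "play_rows", "body": {"motion": [[0,0,-1.3,0,5],[0,0,-2.6,0,5],[0,0,-3.84,0,5],[1.4,0.4,-3.84,0,5],[2.8,0.8,-3.84,0,5]]}}

```text
clock: 20.5
position: [0.4488, -0.1035, 0.2351]
ee_rot: [0.001, 0.657, 0.754, 0.001]
contact_force: [0.5, 1.1, -1.1]
width: 0.0091
gripper_force: 42.7
```

>>> {"method": "play_rows", "body": {"motion": [[7,1.7,0,0.05,5],[7,1.7,0,0.05,5],[7,1.7,0,0.05,5],[7,1.7,0,0.05,5],[7,1.7,0,0.05,5]]}}

```text
clock: 21.12
position: [0.4763, 0.1853, 0.2342]
ee_rot: [-0.0, 0.658, 0.753, 0.0]
contact_force: [0.7, 1.0, -1.1]
width: 0.0093
gripper_force: 42.7
```

```bash
python3 - <<'E'
from h import *
to(.4944,.302,.2,97.5)
E
```

```text
now [0.4763 0.1853 0.2342] yaw 97.65 F [ 0.7  1.  -1.1] w 9.3 t 21.125 | units [2.831 0.837 0.856] turn 0.015
```

>>> {"method": "play_rows", "body": {"motion": [[2.83,0.83,0,0.01,5],[2.83,0.83,0,0.01,5],[2.83,0.83,0.4,0.01,5],[2.83,0.83,0.8,0.01,5],[2.83,0.83,0.8,0.01,5]]}}

```text
clock: 21.75
position: [0.4934, 0.2972, 0.2001]
ee_rot: [-0.001, 0.66, 0.751, -0.002]
contact_force: [0.2, 0.1, -0.9]
width: 0.0093
gripper_force: 42.7
```

```bash
python3 - <<'E'
from h import *
to(.4944,.302,.112,97.5)
E
```

```text
now [0.4934 0.2972 0.2001] yaw 97.35 F [ 0.2  0.1 -0.9] w 9.3 t 21.75 | units [0.12  0.052 2.203] turn -0.015
```

>>> {"method": "play_rows", "body": {"motion": [[0.05,0.03,0,0,5],[0.05,0.03,0.7,0,5],[0.05,0.03,1.4,0,5],[0.05,0.03,2.1,0,5],[0.05,0.03,2.15,0,5]]}}

```text
clock: 22.38
position: [0.495, 0.3001, 0.1151]
ee_rot: [-0.001, 0.66, 0.751, -0.002]
contact_force: [-0.4, -0.7, -0.9]
width: 0.0091
gripper_force: 42.7
```

>>> {"method": "play_rows", "body": {"motion": [[0,0,0.08,0,5],[0,0,0.16,0,5],[0,0,0.2,0,5]]}}

```text
clock: 22.75
position: [0.4963, 0.3014, 0.1089]
ee_rot: [0.0, 0.66, 0.751, 0.001]
contact_force: [0.2, 0.1, -1.3]
width: 0.0093
gripper_force: 42.7
```

>>> {"method": "play_rows", "body": {"motion": [[0,0,0.06,0,5],[0,0,0.12,0,5],[0,0,0.12,0,5]]}}

```text
clock: 23.12
position: [0.4964, 0.3013, 0.1086]
ee_rot: [0.001, 0.66, 0.751, 0.002]
contact_force: [-6.3, -4.0, 24.3]
width: 0.0091
gripper_force: 46.4
```

```bash
python3 - <<'E'
from h import *
to(.4944,.302,.1065,97.5)
E
```

```text
now [0.4964 0.3013 0.1086] yaw 97.43 F [-6.3 -4.  24.3] w 9.1 t 23.125 | units [ 0.023 -0.049  0.051] turn -0.007
```

>>> {"method": "play_rows", "body": {"motion": [[0,0,0,0,35],[0,0,0,0,35],[0,0,-1,0,35],[0,0,-2,0,35],[0,0,-2.8,0,35]]}}

```text
clock: 23.75
position: [0.4961, 0.3014, 0.2164]
ee_rot: [0.0, 0.66, 0.751, 0.0]
contact_force: [0.7, 0.1, -0.6]
width: 0.0348
gripper_force: 0.0
```

>>> {"method": "play_rows", "body": {"motion": [[-7,-1.3,0,0,60],[-7,-1.3,0,0,60],[-7,-1.3,0,0,60],[-7,-1.3,0,0,60],[-7,-1.3,0,0,60]]}}

```text
clock: 24.38
position: [0.48, 0.0142, 0.215]
ee_rot: [0.0, 0.661, 0.751, -0.0]
contact_force: [1.0, 0.5, -0.6]
width: 0.0599
gripper_force: 0.0
```

>>> {"method": "play_rows", "body": {"motion": [[-6.3,-1.1,0,0,60],[-6.3,-1.1,0,0,60],[-6.3,-1.1,0,0,60],[-6.3,-1.1,0,0,60],[-6.3,-1.1,0,0,60]]}}

```text
clock: 25.0
position: [0.4692, -0.2429, 0.2147]
ee_rot: [0.0, 0.662, 0.75, -0.001]
contact_force: [-0.4, 0.1, 0.6]
width: 0.0602
gripper_force: 0.0
```

```bash
python3 - <<'E'
from h import *
to(.4706,-.134,.08,98)
d=grab('scene');save(dict(img=cv2.resize(d["img"][90:350,220:400],None,fx=2.3,fy=2.3)),'s5.png'); tops(d,'white',(300,100,345,165))
d=grab('wrist');save(d,'w6.png'); tops(d,'white',(150,0,500,300))
E
```

```text
now [ 0.4692 -0.2429  0.2147] yaw 97.12 F [-0.4  0.1  0.6] w 60.2 t 25.0 | units [2.701 0.376 3.363] turn -0.088
white [ 300  100   45   65 1916] (1916, array([0.5064, 0.3361, 0.0399]), array([0.435, 0.181, 0.   ]), array([0.56 , 0.514, 0.133]))
  ztop 0.1229 fin (30, array([0.4973, 0.2878, 0.1254]), array([0.492, 0.282, 0.117]), array([0.502, 0.296, 0.133]))
   finrect [498.8 288.3] [11.4 11.3] 42.1
   bridgerect [500.6 253.1] [ 59.3 144.7] 5.4
white [346   0  91   9 591] (591, array([ 0.4941, -0.0836,  0.0678]), array([ 0.462, -0.088,  0.065]), array([ 0.521, -0.079,  0.071]))
  ztop 0.0700 fin (591, array([ 0.4941, -0.0836,  0.0678]), array([ 0.462, -0.088,  0.065]), array([ 0.521, -0.079,  0.071]))
   finrect [491.5 -83.9] [59.   4.4] 6.7
white [ 302   33   94   88 6478] (6478, array([ 0.4707, -0.1322,  0.0722]), array([ 0.436, -0.163,  0.001]), array([ 0.505, -0.102,  0.107]))
  ztop 0.1059 fin (842, array([ 0.4705, -0.1317,  0.1047]), array([ 0.463, -0.146,  0.1  ]), array([ 0.478, -0.117,  0.107]))
   finrect [ 470.7 -131.8] [10.1 29.2] 14.5
   bridgerect [ 471.  -132.2] [59.8 50. ] 14.5
white [472 258  28  42 792] (792, array([ 0.6193, -0.2744,  0.024 ]), array([ 0.607, -0.294,  0.015]), array([ 0.632, -0.255,  0.028]))
  ztop 0.0278 fin (682, array([ 0.6207, -0.2745,  0.0248]), array([ 0.61 , -0.294,  0.022]), array([ 0.632, -0.255,  0.028]))
   finrect [ 619.2 -276. ] [18.2 39.6] 13.2
```

View pics/s5.png

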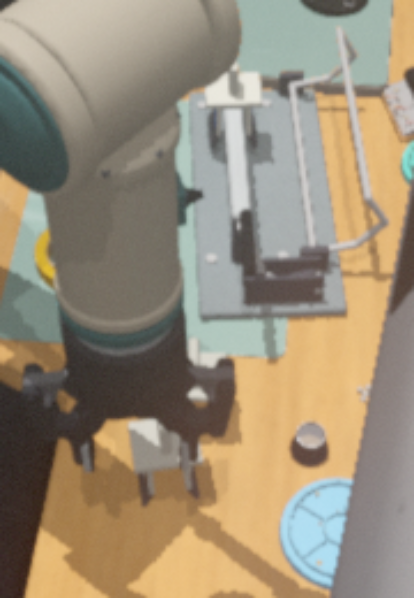

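The crop shows hanger C hung at the far end of the rail (235,85) with the bail open. Hangers B and A are still on the bench below the gripper.

>>> {"method": "play_rows", "body": {"motion": [[2.75,0.38,0,-0.74,60],[2.75,0.38,0,-0.74,60],[2.75,0.38,1,-0.74,60],[2.75,0.38,2.2,-0.74,60],[2.75,0.38,3.35,-0.74,60]]}}

```text
clock: 25.72
position: [0.47, -0.1251, 0.0805]
ee_rot: [0.0, 0.609, 0.793, 0.0]
contact_force: [0.6, -0.3, -0.4]
width: 0.0599
gripper_force: 0.0
```

>>> {"method": "play_rows", "body": {"motion": [[0,0,0,0,60],[0,0,0,0,60],[0,0,0,0,5],[0,0,0,0,5],[0,0,0,0,5]]}}

```text
clock: 26.35
position: [0.4707, -0.1279, 0.0823]
ee_rot: [0.001, 0.61, 0.792, 0.0]
contact_force: [0.8, 1.0, 2.5]
width: 0.009
gripper_force: 44.6
```

```bash
python3 - <<'E'
from h import *
to(.47,0,.235,97.5)
to(.5035,.235,.235,97.5)
E
```

```text
now [ 0.4707 -0.1279  0.0823] yaw 104.81 F [0.8 1.  2.5] w 9.0 t 26.35 | units [ 3.093  0.805 -3.82 ] turn 0.731
now [ 0.4707 -0.1279  0.0823] yaw 104.81 F [0.8 1.  2.5] w 9.0 t 26.35 | units [ 8.558  3.117 -3.823] turn 0.731
```

>>> {"method": "play_rows", "body": {"motion": [[0,0,-1.3,0,5],[0,0,-2.6,0,5],[0,0,-3.82,0,5],[1.5,0.4,-3.82,0.73,5],[3.0,0.8,-3.82,0.73,5]]}}

```text
clock: 26.98
position: [0.4708, -0.0029, 0.2352]
ee_rot: [0.001, 0.661, 0.751, 0.001]
contact_force: [0.1, 0.3, -1.7]
width: 0.009
gripper_force: 44.0
```

```bash
python3 - <<'E'
from h import *
to(.5035,.236,.235,97.5)
E
```

```text
now [ 0.4708 -0.0029  0.2352] yaw 97.3 F [ 0.1  0.3 -1.7] w 9.0 t 26.975 | units [5.819 1.57  0.006] turn -0.02
```

>>> {"method": "play_rows", "body": {"motion": [[5.82,1.57,0,-0.02,5],[5.82,1.57,0,-0.02,5],[5.82,1.57,0,-0.02,5],[5.82,1.57,0,-0.02,5],[5.82,1.57,0,-0.02,5]]}}

```text
clock: 27.6
position: [0.5022, 0.239, 0.2337]
ee_rot: [-0.001, 0.656, 0.755, 0.0]
contact_force: [0.0, 0.1, -1.3]
width: 0.0092
gripper_force: 44.0
```

>>> {"method": "play_rows", "body": {"motion": [[0,0,0,0,5],[0,0,0,0,5]]}}

```text
clock: 27.85
position: [0.5021, 0.2342, 0.2342]
ee_rot: [0.0, 0.658, 0.753, -0.0]
contact_force: [0.3, -0.1, -0.4]
width: 0.0086
gripper_force: 44.0
```

```bash
python3 - <<'E'
from h import *
to(.5035,.236,.112,97.5)
d=grab('wrist');tops(d,'white',(200,0,500,250))
E
```

```text
now [0.5021 0.2342 0.2342] yaw 97.63 F [ 0.3 -0.1 -0.4] w 8.6 t 27.85 | units [0.043 0.043 3.055] turn 0.013
white [ 361    0  139   29 2057] (2057, array([0.5793, 0.4142, 0.0218]), array([0.506, 0.406, 0.019]), array([0.62 , 0.426, 0.025]))
  ztop 0.0238 fin (2057, array([0.5793, 0.4142, 0.0218]), array([0.506, 0.406, 0.019]), array([0.62 , 0.426, 0.025]))
   finrect [563.1 417.2] [ 19.7 113.9] 88.3
white [  278    32   138   218 19691] (19691, array([0.5065, 0.3026, 0.0516]), array([0.442, 0.197, 0.01 ]), array([0.576, 0.395, 0.135]))
  ztop 0.1326 fin (791, array([0.4961, 0.3012, 0.1319]), array([0.49 , 0.286, 0.128]), array([0.502, 0.316, 0.135]))
   finrect [496.3 301. ] [ 9.6 29.3] 7.5
   bridgerect [496.5 300.8] [60.1 49.8] 7.6
white [ 410   35   90  190 5447] (5447, array([0.5814, 0.322 , 0.0224]), array([0.556, 0.24 , 0.01 ]), array([0.61 , 0.392, 0.056]))
  ztop 0.0472 fin (289, array([0.5962, 0.3873, 0.045 ]), array([0.58 , 0.383, 0.041]), array([0.61 , 0.392, 0.056]))
   finrect [594.8 387.2] [30.5  6.6] 6.2
   bridgerect [588.  311.4] [ 20.9 135.8] 7.6
white [  200    36    82   214 14011] (14011, array([0.4168, 0.2843, 0.0014]), array([0.374, 0.18 , 0.   ]), array([0.461, 0.38 , 0.012]))
  ztop 0.0031 fin (14011, array([0.4168, 0.2843, 0.0014]), array([0.374, 0.18 , 0.   ]), array([0.461, 0.38 , 0.012]))
   finrect [416.6 280.7] [ 79.2 196.3] 3.3
white [346  55  24  25 126] (126, array([0.5121, 0.3647, 0.0134]), array([0.5  , 0.354, 0.012]), array([0.52 , 0.373, 0.016]))
  ztop 0.0154 fin (126, array([0.5121, 0.3647, 0.0134]), array([0.5  , 0.354, 0.012]), array([0.52 , 0.373, 0.016]))
   finrect [512.8 366.5] [14.  22.2] 50.8
```

>>> {"method": "play_rows", "body": {"motion": [[0.04,0.04,0.8,0,5],[0.04,0.04,1.6,0,5],[0.04,0.04,2.4,0,5],[0.04,0.04,3,0,5],[0.04,0.04,3,0,5]]}}

```text
clock: 28.52
position: [0.5022, 0.2357, 0.1127]
ee_rot: [-0.001, 0.659, 0.753, -0.002]
contact_force: [-0.3, -0.5, -1.1]
width: 0.0093
gripper_force: 44.0
```

>>> {"method": "play_rows", "body": {"motion": [[0,0,0.08,0,5],[0,0,0.14,0,5],[0,0,0.14,0,5]]}}

```text
clock: 28.9
position: [0.5043, 0.2374, 0.1095]
ee_rot: [0.001, 0.658, 0.753, 0.001]
contact_force: [1.3, -1.1, 0.7]
width: 0.0087
gripper_force: 44.1
```

>>> {"method": "play_rows", "body": {"motion": [[0,0,0.06,0,5],[0,0,0.12,0,5],[0,0,0.12,0,5]]}}

```text
clock: 29.28
position: [0.5045, 0.2374, 0.1094]
ee_rot: [0.002, 0.658, 0.753, 0.002]
contact_force: [-6.7, -3.6, 26.7]
width: 0.0089
gripper_force: 48.2
```

>>> {"method": "play_rows", "body": {"motion": [[0,0,0,0,35],[0,0,0,0,35],[0,0,-1,0,35],[0,0,-2,0,35],[0,0,-2.8,0,35]]}}

```text
clock: 29.9
position: [0.5038, 0.2375, 0.2168]
ee_rot: [0.0, 0.658, 0.753, 0.0]
contact_force: [0.1, -0.2, 0.2]
width: 0.0349
gripper_force: 0.0
```

>>> {"method": "play_rows", "body": {"motion": [[-6.5,-1.2,0,0,60],[-6.5,-1.2,0,0,60],[-6.5,-1.2,0,0,60],[-6.5,-1.2,0,0,60],[-6.5,-1.2,0,0,60]]}}

```text
clock: 30.52
position: [0.4906, -0.0299, 0.2153]
ee_rot: [-0.0, 0.66, 0.752, -0.001]
contact_force: [0.1, 0.6, 0.9]
width: 0.0598
gripper_force: 0.0
```

>>> {"method": "play_rows", "body": {"motion": [[-3.5,-0.6,0,0,60],[-3.5,-0.6,0,0,60],[-3.5,-0.6,0,0,60],[-3.5,-0.6,0,0,60]]}}

```text
clock: 31.02
position: [0.4861, -0.1685, 0.2153]
ee_rot: [-0.001, 0.658, 0.753, 0.0]
contact_force: [0.1, 0.5, -0.4]
width: 0.0603
gripper_force: 0.0
```

```bash
python3 - <<'E'
from h import *
to(.4885,-.062,.08,96)
d=grab('wrist');tops(d,'white',(250,0,450,140));save(d,'w7.png')
E
```

```text
now [ 0.4861 -0.1685  0.2153] yaw 97.64 F [ 0.1  0.5 -0.4] w 60.3 t 31.025 | units [2.624 0.415 3.386] turn 0.164
white [400   0  50   7 221] (221, array([0.5445, 0.0152, 0.0012]), array([0.521, 0.013, 0.   ]), array([0.561, 0.019, 0.003]))
  ztop 0.0030 fin (221, array([0.5445, 0.0152, 0.0012]), array([0.521, 0.013, 0.   ]), array([0.561, 0.019, 0.003]))
   finrect [541.   14.2] [39.8  4.8] 7.7
white [ 309   40   90   81 6638] (6638, array([ 0.4892, -0.061 ,  0.0733]), array([ 0.458, -0.087,  0.001]), array([ 0.529, -0.033,  0.108]))
  ztop 0.1070 fin (874, array([ 0.4893, -0.0606,  0.1056]), array([ 0.483, -0.075,  0.102]), array([ 0.495, -0.046,  0.108]))
   finrect [489.5 -60.5] [10.1 29.7] 5.7
   bridgerect [489.6 -60.7] [60.  49.8] 5.8
```

View pics/w7.png

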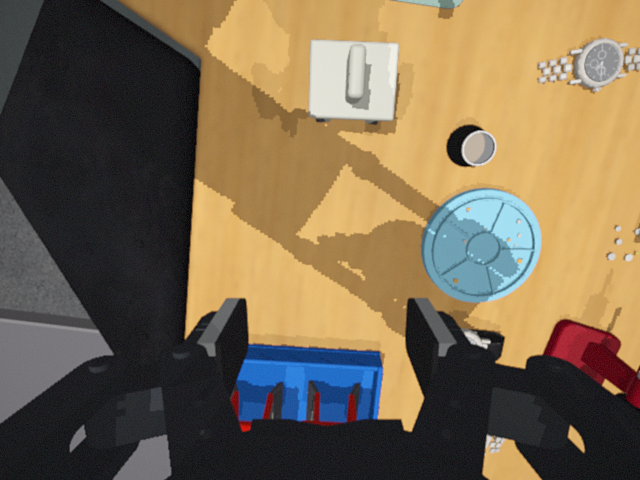

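The wrist view shows hanger A alone on the bench at (355,80). The loupe is at (472,147), clear of the gripper.

>>> {"method": "play_rows", "body": {"motion": [[2.66,0.44,0,0.18,60],[2.66,0.44,0,0.18,60],[2.66,0.44,1,0.18,60],[2.66,0.44,2.2,0.18,60],[2.66,0.44,3.36,0.18,60]]}}

```text
clock: 31.7
position: [0.4889, -0.0581, 0.0805]
ee_rot: [0.0, 0.668, 0.744, 0.001]
contact_force: [-1.0, 0.6, -0.3]
width: 0.0597
gripper_force: 0.0
```

>>> {"method": "play_rows", "body": {"motion": [[0,0,0,0,60],[0,0,0,0,60],[0,0,0,0,5],[0,0,0,0,5],[0,0,0,0,5]]}}

```text
clock: 32.33
position: [0.4897, -0.0612, 0.0824]
ee_rot: [0.001, 0.67, 0.743, 0.0]
contact_force: [0.5, -0.5, 4.8]
width: 0.0091
gripper_force: 42.1
```

>>> {"method": "play_rows", "body": {"motion": [[0,0,-1.3,0,5],[0,0,-2.6,0,5],[0,0,-3.84,0,5],[0,-0.4,-3.84,-0.18,5],[0,-0.4,-3.84,-0.18,5]]}}

```text
clock: 32.95
position: [0.4723, -0.0625, 0.2355]
ee_rot: [0.0, 0.658, 0.753, 0.0]
contact_force: [0.0, -0.1, -0.9]
width: 0.0093
gripper_force: 41.2
```

```bash
python3 - <<'E'
from h import *
to(.513,.166,.235,97.5)
E
```

```text
now [ 0.4723 -0.0625  0.2355] yaw 97.66 F [ 0.  -0.1 -0.9] w 9.3 t 32.95 | units [5.527 1.77  0.012] turn 0.016
```

>>> {"method": "play_rows", "body": {"motion": [[5.53,1.77,0,0.02,5],[5.53,1.77,0,0.02,5],[5.53,1.77,0,0.02,5],[5.53,1.77,0,0.02,5],[5.53,1.77,0,0.02,5]]}}

```text
clock: 33.58
position: [0.5139, 0.1692, 0.2335]
ee_rot: [-0.001, 0.658, 0.753, -0.0]
contact_force: [-0.4, -0.4, -0.8]
width: 0.009
gripper_force: 41.2
```

>>> {"method": "play_rows", "body": {"motion": [[0,0,0,0,5],[0,0,0,0,5]]}}

```text
clock: 33.83
position: [0.5135, 0.165, 0.2346]
ee_rot: [-0.0, 0.66, 0.751, -0.001]
contact_force: [-1.0, 0.1, -2.2]
width: 0.009
gripper_force: 41.2
```

```bash
python3 - <<'E'
from h import *
to(.513,.166,.112,97.5)
d=grab('wrist');tops(d,'white',(300,40,410,180))
E
```

```text
now [0.5135 0.165  0.2346] yaw 97.43 F [-1.   0.1 -2.2] w 9.0 t 33.825 | units [ 0.029 -0.005  3.065] turn -0.007
white [ 300   40   74   30 1803] (1803, array([0.5044, 0.2849, 0.0943]), array([0.479, 0.274, 0.091]), array([0.528, 0.297, 0.118]))
  ztop 0.0963 fin (1803, array([0.5044, 0.2849, 0.0943]), array([0.479, 0.274, 0.091]), array([0.528, 0.297, 0.118]))
   finrect [504.1 285.7] [48.2 17.8] 7.4
white [  300    40   110   140 10016] (10016, array([0.5294, 0.2477, 0.0615]), array([0.476, 0.194, 0.01 ]), array([0.581, 0.32 , 0.135]))
  ztop 0.1329 fin (757, array([0.5047, 0.2336, 0.1319]), array([0.499, 0.218, 0.128]), array([0.511, 0.248, 0.135]))
   finrect [504.8 233.1] [ 9.6 29.1] 7.7
   bridgerect [510.2 233.9] [49.  49.8] 7.2
```

>>> {"method": "play_rows", "body": {"motion": [[0.02,0,0.8,0,5],[0.02,0,1.6,0,5],[0.02,0,2.4,0,5],[0.02,0,3,0,5],[0.02,0,3,0,5]]}}

```text
clock: 34.5
position: [0.5121, 0.1656, 0.1135]
ee_rot: [-0.001, 0.66, 0.751, -0.002]
contact_force: [0.2, 0.7, -0.6]
width: 0.009
gripper_force: 41.2
```

>>> {"method": "play_rows", "body": {"motion": [[0,0,0.08,0,5],[0,0,0.14,0,5],[0,0,0.14,0,5]]}}

```text
clock: 34.88
position: [0.5139, 0.1669, 0.11]
ee_rot: [0.0, 0.659, 0.752, 0.0]
contact_force: [-0.0, 0.4, -0.4]
width: 0.0092
gripper_force: 41.2
```

>>> {"method": "play_rows", "body": {"motion": [[0,0,0.06,0,5],[0,0,0.12,0,5],[0,0,0.12,0,5]]}}

```text
clock: 35.25
position: [0.5143, 0.1671, 0.1086]
ee_rot: [0.001, 0.659, 0.752, 0.001]
contact_force: [-4.5, -1.5, 19.8]
width: 0.009
gripper_force: 44.4
```

>>> {"method": "play_rows", "body": {"motion": [[0,0,0,0,35],[0,0,0,0,35],[0,0,-1,0,35],[0,0,-2,0,35],[0,0,-2.8,0,35]]}}

```text
clock: 35.88
position: [0.5138, 0.167, 0.2177]
ee_rot: [0.0, 0.659, 0.752, 0.0]
contact_force: [0.3, -0.1, -1.2]
width: 0.0349
gripper_force: 0.0
```

>>> {"method": "play_rows", "body": {"motion": [[-5.7,-0.35,0,0,60],[-5.7,-0.35,0,0,60],[-5.7,-0.35,0,0,60],[-5.7,-0.35,0,0,60],[-5.7,-0.35,0,0,60]]}}

```text
clock: 36.5
position: [0.5298, -0.0638, 0.216]
ee_rot: [0.0, 0.661, 0.751, -0.0]
contact_force: [-0.7, 0.2, -0.4]
width: 0.0602
gripper_force: 0.0
```

```bash
python3 - <<'E'
from h import *
to(.531,.03,.105,97.3)
d=grab('wrist');save(d,'w8.png')
W=world(d);m=(W[...,2]>.108)&(W[...,2]<.14)&(d['range_z']>0)&(W[...,1]>-.01)&(W[...,1]<.1)&(W[...,0]>.48)&(W[...,0]<.58);P=W[m];print(stat(P),cv2.minAreaRect((P[:,:2]*1000).astype('float32')))
d=grab('scene');tops(d,'white',(300,110,345,200))
E
```

```text
now [ 0.5298 -0.0638  0.216 ] yaw 97.27 F [-0.7  0.2 -0.4] w 60.2 t 36.5 | units [2.324 0.33  2.773] turn -0.003
(2453, array([0.5299, 0.0467, 0.1284]), array([0.519, 0.017, 0.108]), array([0.539, 0.078, 0.132])) ((529.8095092773438, 48.18650436401367), (12.468653678894043, 61.347381591796875), 8.50971794128418)
```

View pics/w8.png

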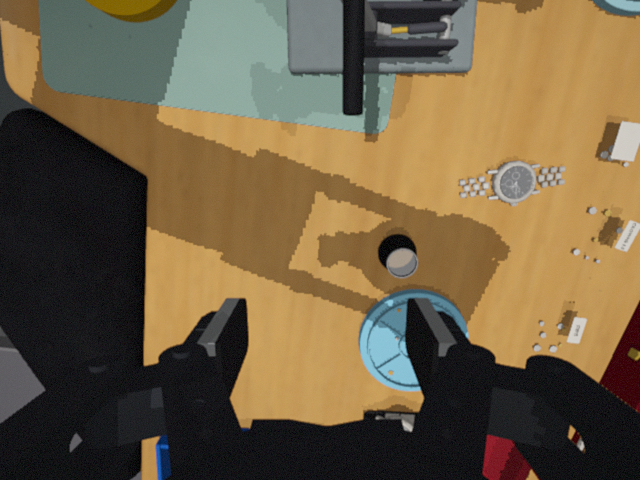

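The wrist view shows the lever bar upright at (352,50), with its free end at (352,112). The loupe and watch are undisturbed.

>>> {"method": "play_rows", "body": {"motion": [[2.42,0.36,0,0,60],[2.42,0.36,0,0,60],[2.42,0.36,1,0,60],[2.42,0.36,2,0,50],[2.42,0.36,2.77,0,40]]}}

```text
clock: 37.22
position: [0.53, 0.039, 0.1042]
ee_rot: [-0.001, 0.658, 0.753, -0.0]
contact_force: [0.5, 0.1, 0.6]
width: 0.0401
gripper_force: 0.0
```

>>> {"method": "play_rows", "body": {"motion": [[0,0,0,0,40],[0,0,0,0,40],[0,0,0,0,5],[0,0,0,0,5],[0,0,0,0,5]]}}

```text
clock: 37.85
position: [0.5314, 0.0369, 0.1073]
ee_rot: [0.001, 0.659, 0.752, 0.0]
contact_force: [-1.3, -0.6, 6.7]
width: 0.0106
gripper_force: 39.1
```

```bash
python3 - <<'E'
from h import *
to(.532,.034,.105,97.3)
d=grab('side');save(dict(img=cv2.resize(d["img"][220:380,110:330],None,fx=3.2,fy=3.2)),'e2.png')
W=world(d);m=(W[...,2]>.12)&(W[...,2]<.14)&(d['range_z']>0)&(W[...,1]>.13)&(W[...,1]<.33)&(W[...,0]>.47)&(W[...,0]<.54)
n,l,s,c=cv2.connectedComponentsWithStats(m.astype('uint8'))
for i in range(1,n):
  if s[i,4]>15: print(stat(W[l==i]))
E
```

```text
now [0.5314 0.0369 0.1073] yaw 97.52 F [-1.3 -0.6  6.7] w 10.6 t 37.85 | units [-0.074  0.004  0.057] turn 0.022
(76, array([0.5117, 0.167 , 0.1272]), array([0.505, 0.152, 0.12 ]), array([0.521, 0.181, 0.132]))
(84, array([0.5024, 0.2329, 0.1269]), array([0.495, 0.218, 0.12 ]), array([0.51 , 0.247, 0.133]))
(92, array([0.4943, 0.2999, 0.1269]), array([0.489, 0.285, 0.12 ]), array([0.505, 0.315, 0.134]))
```

View pics/e2.png

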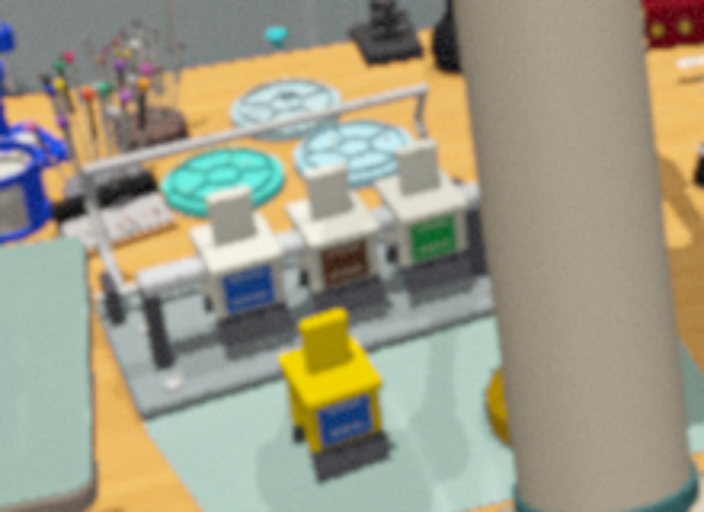

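The crop shows the three white hangers seated level on the rail at (230,230), (330,215) and (420,190), with the bail still open behind them.

>>> {"method": "play_rows", "body": {"motion": [[0,-0.24,0.055,0,5],[0,-0.47,0.14,0,5],[0,-0.69,0.25,0,5],[0,-0.89,0.39,0,5],[0,-1.08,0.55,0,5]]}}

```text
clock: 38.52
position: [0.492, 0.0316, 0.0854]
ee_rot: [0.003, 0.66, 0.752, 0.003]
contact_force: [6.3, 3.2, -0.3]
width: 0.0107
gripper_force: 41.6
```

>>> {"method": "play_rows", "body": {"motion": [[0,-0.165,0.18,0,5],[0,-0.31,0.38,0,5],[0,-0.425,0.6,0,5],[0,-0.52,0.825,0,5],[0,-0.58,1.06,0,5]]}}

```text
clock: 39.15
position: [0.466, 0.028, 0.0415]
ee_rot: [0.001, 0.659, 0.752, 0.0]
contact_force: [-0.2, 1.6, 43.2]
width: 0.0106
gripper_force: 44.0
```

>>> {"method": "play_rows", "body": {"motion": [[0,0,0.06,0,5],[0,0,0.06,0,5]]}}

```text
clock: 39.4
position: [0.4659, 0.0279, 0.0412]
ee_rot: [0.001, 0.659, 0.752, 0.0]
contact_force: [-0.4, 0.6, 23.3]
width: 0.0103
gripper_force: 42.5
```

Shut against the stop. Next I release, rise, back away to the start side, and check.

>>> {"method": "play_rows", "body": {"motion": [[0,0,0,0,40],[0,0,0,0,40],[0,0,-1,0,60],[0,0,-2.4,0,60],[0,0,-4,0,60]]}}

```text
clock: 40.02
position: [0.4632, 0.0282, 0.1974]
ee_rot: [-0.002, 0.659, 0.752, -0.002]
contact_force: [0.9, 0.1, -0.2]
width: 0.0598
gripper_force: 0.0
```

>>> {"method": "play_rows", "body": {"motion": [[-6.5,-3,0,0,60],[-6.5,-3,0,0,60],[-6.5,-3,0,0,60],[-6.5,-3,0,0,60],[-6.5,-3,0,0,60]]}}

```text
clock: 40.65
position: [0.3781, -0.247, 0.1964]
ee_rot: [-0.002, 0.66, 0.751, -0.0]
contact_force: [0.0, 0.1, 0.6]
width: 0.0603
gripper_force: 0.0
```

>>> {"method": "play_rows", "body": {"motion": [[0,0,0,0,60],[0,0,0,0,60],[0,0,0,0,60]]}}

```text
clock: 41.02
position: [0.3803, -0.2438, 0.1971]
ee_rot: [-0.001, 0.659, 0.752, 0.0]
contact_force: [0.1, 0.6, -0.5]
width: 0.0602
gripper_force: 0.0
```

```bash
python3 - <<'E'
from h import *
d=grab('scene');save(d,'s9.png')
to(.4,-.2,.2,97)
W=world(d);m=(W[...,2]>.12)&(W[...,2]<.14)&(d['range_z']>0)&(W[...,1]>.13)&(W[...,1]<.33)&(W[...,0]>.47)&(W[...,0]<.54)
n,l,s,c=cv2.connectedComponentsWithStats(m.astype('uint8'))
for i in range(1,n):
  if s[i,4]>8: print(stat(W[l==i]))
tops(d,'red',(220,340,345,445))
E
```

```text
now [ 0.3805 -0.244   0.1973] yaw 97.63 F [-0.3  0.6  0.2] w 60.1 t 41.075 | units [ 1.024  0.63  -0.067] turn 0.063
(49, array([0.4959, 0.2947, 0.1294]), array([0.49 , 0.281, 0.12 ]), array([0.502, 0.315, 0.136]))
(51, array([0.5042, 0.2284, 0.1294]), array([0.498, 0.214, 0.12 ]), array([0.509, 0.245, 0.135]))
(58, array([0.5134, 0.1628, 0.129 ]), array([0.508, 0.151, 0.121]), array([0.519, 0.182, 0.134]))
red [ 286  378   35   39 1012] (1012, array([ 0.5177, -0.3624,  0.0763]), array([ 0.487, -0.387,  0.007]), array([ 0.548, -0.306,  0.114]))
  ztop 0.1118 fin (105, array([ 0.5172, -0.3612,  0.1099]), array([ 0.512, -0.375,  0.107]), array([ 0.522, -0.346,  0.114]))
   finrect [ 517.2 -360.2] [ 8.4 29.4] 5.9
   bridgerect [ 517.4 -360.2] [58.6 50.3] 4.7
red [ 239  380   37   39 1044] (1044, array([ 0.4411, -0.3723,  0.0755]), array([ 0.409, -0.395,  0.003]), array([ 0.47 , -0.319,  0.114]))
  ztop 0.1121 fin (97, array([ 0.4397, -0.3705,  0.1101]), array([ 0.434, -0.384,  0.106]), array([ 0.444, -0.354,  0.114]))
   finrect [ 439.5 -369.2] [ 9.7 29.6] 2.0
   bridgerect [ 439.7 -369.5] [59.  50.4] 3.9
```

View pics/s9.png

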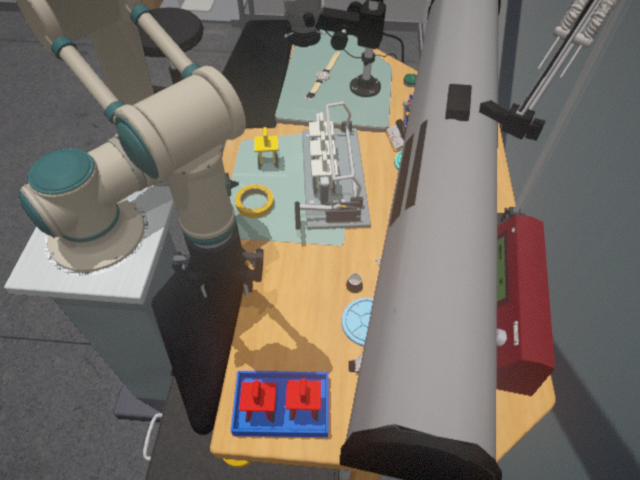

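The picture shows the three whites on the rail at (318,125), (320,148) and (323,170) with the bail over them. The lever is down at (297,212) and both reds stand in the tray at (258,400) and (304,397).

```bash
python3 -c "
from rig import manip
print(manip.sign_off())"
```

```text
the job is handed in; nothing more can be done
None
```

The job is done and handed in at about 41 s on the robot's clock: both red hangers stand upright in the blue tray, all three white hangers are fully down on the rail, the lever is shut with the bail over them, and the watches and loupe were left alone.

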